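# Put the clay jar in the rack on the cupboard door and snap the door shut

### The arm

A 6-joint arm with a two-finger parallel gripper is mounted at the origin on the work surface. World frame = base frame: x ahead of the robot, y to its left, z up, the work surface at z = 0. Lengths are in m, angles in rad, forces in N, time in s.
With the tool pointing down it reaches from about 0.3 to 0.775 m from the base axis. Payload 14.6 kg.
Tool frame: the origin (TCP) lies at the very end of the fingers, on their centre line; the grasp point (between the pads) lies 19 mm behind it; x points along the fingers, y is the direction in which the jaws open and shut, and the axes are right-handed (so a half turn about x gives the same grasp; the last joint's range is limited). The gripper opens to 94 mm and grips with 3 to 60 N. Pads are 16 mm wide; open, the fingers measure 119 mm over their backs; the gripper's body (75 mm by 177 mm) begins 78 mm behind the grasp point.
Start: joints at [1.193, 0.3, 1.521, -0, 1.321, -0.067], TCP at [0.168, 0.524, 0.205] pointing down, gripper open.
Joint ranges: [-3.03, 3.03], [-0.79, 2.21], [0.23, 2.52], [-1.04, 4.18], [0, 3.07], [-2.55, 2.55]. Speed limits (rad/s): [2.22, 2.22, 2.57, 3.14, 3.14, 3.14].

### API

Orientations are given as [roll, pitch, yaw] about the fixed x, y, z axes, in that order (R = Rz(yaw) Ry(pitch) Rx(roll)).
In Python, from station import ctrl, viewer, hand_in gives the robot as it stands. The module is installed in compiled form; this text tells all that it offers.
- The arm moves only by the tool play_rows, never from a script. Its argument "deltas" is a list that holds one entry, the list of rows, each a list of 7 numbers: the shift along the tool's x, y, z in mm, then the turn, a rotation vector about the tool's x, y, z in rad, then the finger opening in mm, from 0 to 94. In form: [[[dx, dy, dz, ax, ay, az, gripper], ...]]. A call has 1 to 10 rows; each row shifts and turns the commanded pose from where the row before left it, along the tool's axes as they then stand; what a row does not reach is not made up. A row lasts 1/10 s, in which the tool goes at most 50 mm and 8.59 degrees, less where a joint would pass 70% of its speed; a pose out of reach is approached as far as the arm can. A call with a gripper value outside its range is refused whole. The fingers move at their own pace and stop on an object; "grip_force" is the grip in N (left out, the last holds). Time passes only in rows, so rows that do not move let the fingers close. It gives the time, the measured TCP pose, the force and the opening at its end, in the units of the state.
- ctrl.get_obs(): the state, without advancing time (a new reading comes with each control period).
- viewer.camera(name): name is "side" or "top" or "wrist"; returns a dict with "img" (400x640x3 uint8, red, green, blue), "fx", "fy", "cx", "cy" (pixels), "rvec" (rotation vector, rad) and "tvec" (3), from world to camera coordinates, as OpenCV has them. Camera axes: x right, y down, z forward; pixel columns grow to the right and rows downward; lengths in m; the calibration is good to about 2 mm. A picture is of the moment at which its call begins. There is no depth.
- hand_in(): hands the job in, once; it reports no verdict.
The state is a dict: "time_s": time; "qpos": joint angles; "joint_vel": joint speeds; "tau": joint torques, N m; "ee_pos": TCP position; "eef_rot": TCP orientation; "force": force on the tool from outside, world axes, zero at the start; "moment": the same for the moment, N m; "grip_width": finger opening in m.
Only numpy, scipy, OpenCV 4.12 (cv2) and the standard library are available. Lean on these libraries where they do the work, as an engineer would, in place of code of your own. Each camera call takes 0.05 s, during which the arm holds its last target.

### The job

Pull the potter's cupboard open past its roller catch, stand the straight-sided clay jar upright in the rack on the inside of the door, and push the door shut again until the catch snaps and the door is fully home. Do it gently: do not slam the door or press it hard against its stop, do not tip the jar over, and leave the other pottery and tools where they are.

Things in the scene. Friction and masses are not known exactly. Their poses are not given: they have to be found in the camera images.
- cupboard: Low wooden bench cupboard, 260 wide, 220 deep, 250 high, fixed, its one door facing the robot. Origin: on the bench, under the middle of its front edges (the plane of the shut door's inner face). x runs into the cupboard, y to its left side seen from the robot (the hinge side), z up.
- door (a joint): Opening angle of the door, rad: 0 nominally shut (snapped home it reads -0.010 to 0.003), grows as it swings out towards the robot, limit 1.75. Hinged on its left (+y) edge; opening turns it clockwise seen from above. Light friction: it stays where it is left once clear of the catch.
- door_hinge (a point): Point on the door's upright hinge axis, 120 above the bench, in the plane of the inner face: 127 to the left (+y) of the cupboard's origin, in its front plane. Its frame turns with the door: y runs from the free edge to the hinge, x from the outer to the inner face.
- door_handle (a point): Grip point of the handle: an upright round steel bar, 12 diameter, its middle line 45 in front of the door's outer face and 205 from the hinge along the door. The point is on the middle line, 210 above the bench; the bar stands free from 176 up to its top end at 235; lower down two stems join it to the door. Frame as door_hinge.
- door_rack (a point): Middle of the inner floor, 124 above the bench, of the plywood rack inside the door: an open-topped tray, inside 62 (off the door) by 110 (along it), walls 4 thick, 41 high above its floor. It is 36 off the door's inner face, 135 from the hinge. Frame as door_hinge. Reached from above with the door wide open; the shut cupboard has 111 of height over the rack floor.
- jar_center (a point): Centre, half-way up, of the straight-sided round clay jar with a cork: 46 diameter, 100 high in all (the clay wall goes up to 90), about 0.2 kg, standing upright loose on the bench. Its z axis is the jar's axis.
- vase: Bystander: dark bottle-shaped vase with a narrow neck, 72 wide, 110 high; stands near the jar. Origin at the middle of its foot.
- bowl: Bystander: open clay bowl, 110 wide, 50 high, left of the cupboard. Origin at the middle of its foot.
- rib: Bystander: flat wooden potter's rib, 110 x 50 x 8, lying to the left. Origin at the middle of its underside.
- door_edge (a point): Outer corner of the door's free edge, half-way up. The wooden panel is 254 wide, 16 thick, 230 high (5 to 235 above the bench), 0.7 kg. Frame as door_hinge.
- door_striker (a point): Thin upright steel striker inside the door, 222 from the hinge; a stiff sprung roller on the cupboard's right wall engages it. Pulling the shut door free takes 4 to 10 N at the handle. When closing, the roller first resists about 6 mm before home and must be forced with 16 to 22 N at the handle; then it gives way and draws the door in. Not snapped, the door stays 4 mm or more out.
- stop_nominal (a point): Nominal place, on the cupboard, where the shut door's inner face meets a hard rubber stop, catch_pad (about 12 N/mm), 226 from the hinge. Roller and stop are set together, differently each time and not measured: home lies up to 2 mm further in or out. More than 50 N on the stop is too hard (the catch itself presses about 9 N); so is a slam.
There are look-alikes about, which are no part of the job. There is more than one size of the part that bears jar_center; the job needs the largest.

How it is judged:
By the outcome, as a careful person would: the job done as asked, in the order asked, and still so for the second after the job is handed in, with the robot touching nothing.
It also fails if it takes over 72 s, if anything falls off the work surface, if the arm or the gripper's body presses on something with over 40 N, if the wrist force passes 120 N, or if a joint passes its speed limit or range.

## Working session

There is one attempt and no reset: what is moved stays moved. The work goes in short steps, Python scripts to look and compute and a tool call to move; the robot and the scene stay as the last step left them, time stands still between calls to the robot, and variables do not carry over. Pictures are saved under pics/ and viewed, and the job is handed in when it is done.

Besides the shell and the picture viewer there is one more tool, called after "Request:" as name(argument=value, ...) on one line, values as JSON. play_rows: Moves the arm, as the interface text tells. Its arguments: {"type":"object","properties":{"deltas":{"type":"array","items":{"type":"array","items":{"type":"array","items":{"type":"number"}}}},"grip_force":{"type":"number"}},"required":["deltas"]}

```bash
mkdir -p pics; cat > h.py <<'E'
import numpy as np, cv2
from station import ctrl, viewer, hand_in
from scipy.spatial.transform import Rotation as R
def snap(n,f):
    c=viewer.camera(n); cv2.imwrite(f'pics/{f}.png',cv2.cvtColor(c['img'],cv2.COLOR_RGB2BGR)); 
    np.savez(f'pics/{f}.npz',**{k:c[k] for k in c})
    return c
def load(f):
    d=np.load(f'pics/{f}.npz'); return {k:d[k] for k in d}
def ray(c,u,v):
    Rm=cv2.Rodrigues(np.array(c['rvec'],float))[0]; t=np.array(c['tvec'],float).ravel()
    d=Rm.T@np.array([(u-c['cx'])/c['fx'],(v-c['cy'])/c['fy'],1]); return -Rm.T@t,d
def atz(c,u,v,z):
    o,d=ray(c,u,v); return o+d*(z-o[2])/d[2]
def proj(c,P):
    K=np.array([[c['fx'],0,c['cx']],[0,c['fy'],c['cy']],[0,0,1]],float)
    return cv2.projectPoints(np.atleast_2d(np.array(P,float)),np.array(c['rvec'],float),np.array(c['tvec'],float),K,None)[0].reshape(-1,2)
def st():
    o=ctrl.get_obs(); print({k:np.round(o[k],4).tolist() for k in o})
    return o
E
python3 - <<'E'
from h import *
st()
for n in ['side','top','wrist']:
    c=snap(n,n+'0'); print(n,c['fx'],c['cx'],c['cy'],ray(c,320,200))
E
```

```text
{'time_s': 0.0, 'qpos': [1.1934, 0.3005, 1.5216, 0.0, 1.3207, -0.0666], 'joint_vel': [-0.001, -0.0018, 0.0009, 0.0001, 0.0003, 0.0013], 'tau': [0.0054, -53.1813, -35.2746, 0.0711, 0.0243, -0.0001], 'ee_pos': [0.1681, 0.5234, 0.2049], 'eef_rot': [-1.6444, 1.5696, -1.9552], 'force': [-0.4819, -0.2932, 0.0244], 'moment': [0.0031, 0.0269, -0.008], 'grip_width': 0.0943}
side 418.15768963954616 321.1206129816596 196.1126355697882 (array([-0.01952099, -0.57796619,  1.0565457 ]), array([ 0.46030735,  0.4802124 , -0.74673074]))
top 470.2234726715062 312.43932812922657 204.8017615016745 (array([0.4042841 , 0.03742587, 1.6690746 ]), array([ 0.11005005, -0.03502621, -0.9934913 ]))
wrist 338.7621030137217 322.85639913892004 205.01945041569675 (array([0.10456561, 0.54361508, 0.38450534]), array([ 0.20269356, -0.07475262, -0.97653367]))
```

View pics/side0.png

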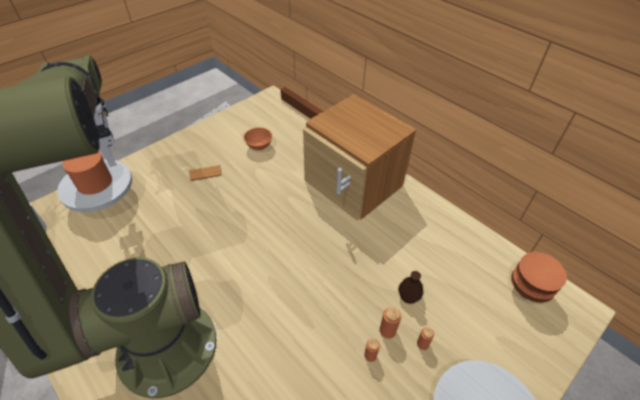

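View pics/top0.png

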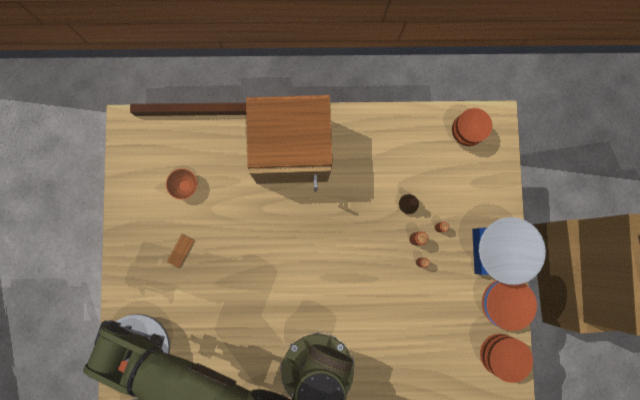

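View pics/wrist0.png

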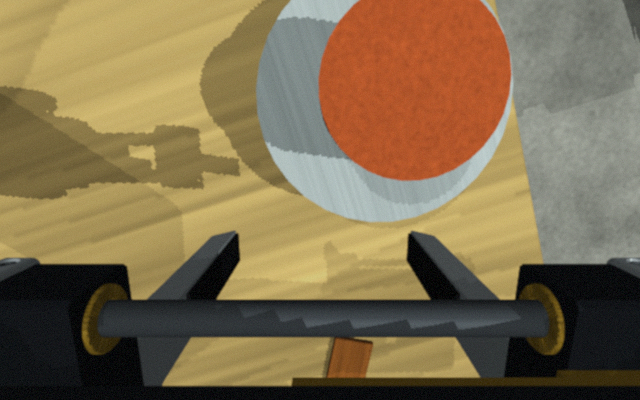

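The side view shows the cupboard with its handle at (343,181). There are three jars at (390,323), (372,350) and (426,338), and the vase is at (411,289). The jar in the middle of the group looks largest. In the top view the jars are at (420,238), (424,262) and (443,227). I'll check with crops.

```bash
python3 - <<'E'
from h import *
def crop(f,u0,v0,w,h,s,o):
    i=cv2.imread(f'pics/{f}.png')[v0:v0+h,u0:u0+w]; cv2.imwrite(f'pics/{o}.png',cv2.resize(i,None,fx=s,fy=s,interpolation=cv2.INTER_CUBIC))
crop('side0',350,260,100,110,5,'cs_j')
crop('top0',385,180,80,100,6,'ct_j')
crop('side0',290,85,140,140,5,'cs_c')
crop('top0',230,85,120,140,5,'ct_c')
E
```

```text
(no output)
```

View pics/cs_j.png

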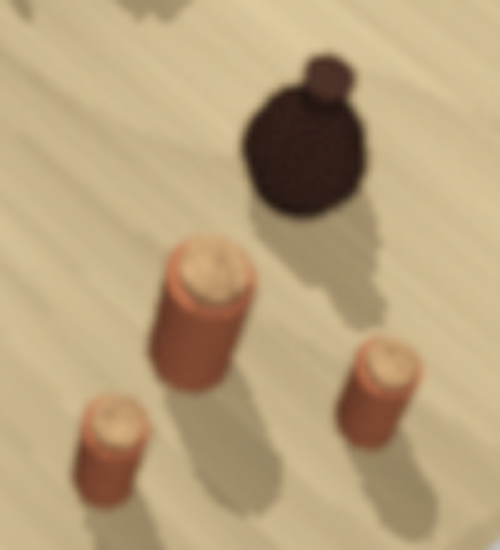

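View pics/ct_j.png

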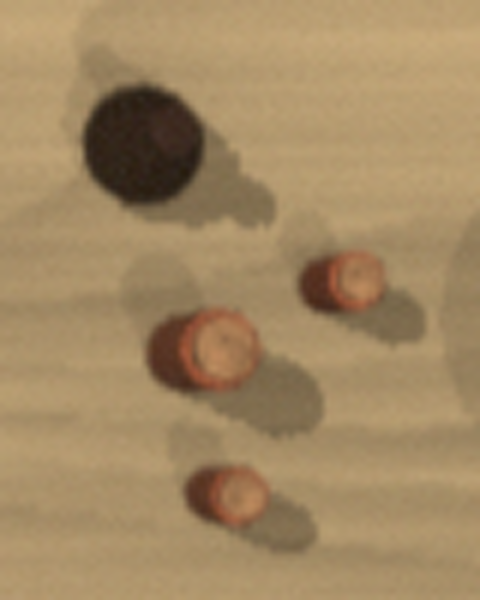

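View pics/cs_c.png

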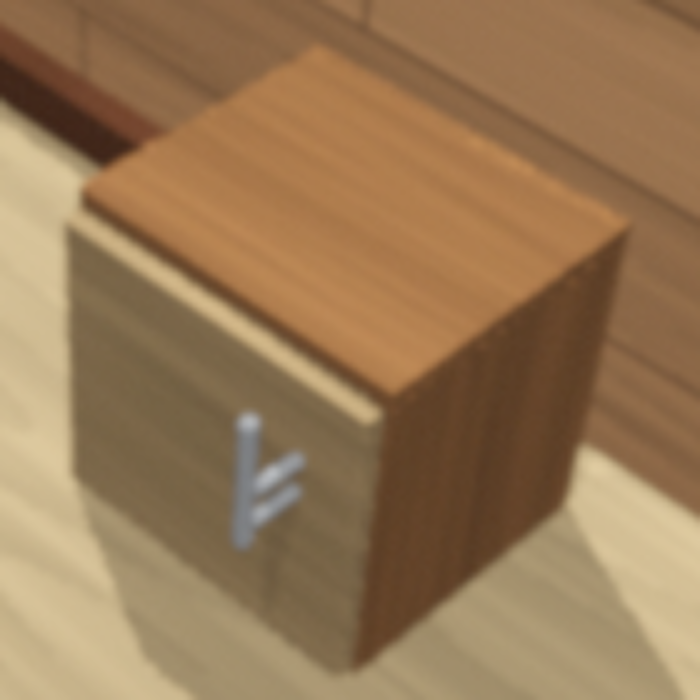

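View pics/ct_c.png

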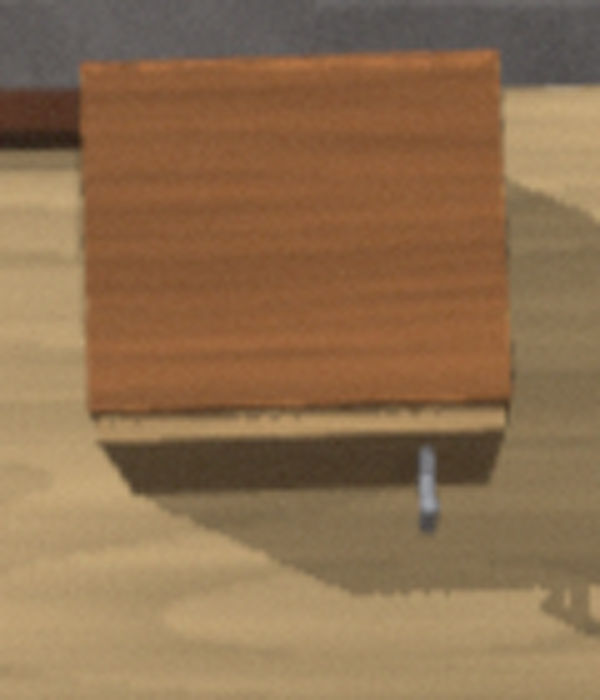

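The crops confirm it: the largest jar is at side (392,315), top (421,238). The two smaller look-alikes are at side (372,350) and (426,338). Next I'll fit the poses.

```bash
python3 - <<'E'
from h import *
from scipy.optimize import least_squares
T=load('top0');S=load('side0')
def W(p,q):
    c,s=np.cos(p[2]),np.sin(p[2]); q=np.array(q); return np.c_[p[0]+c*q[:,0]-s*q[:,1],p[1]+s*q[:,0]+c*q[:,1],q[:,2]]
Q=[[0,.13,.25],[0,-.13,.25],[.22,.13,.25],[.22,-.13,.25]]
tp=np.array([[248.4,167.6],[332.4,165.6],[246,97.4],[329.6,95.4]])
sp=np.array([[306.4,123],[368,165],[354,94],[416,128.6]])
f=lambda p:np.r_[(proj(T,W(p,Q))-tp).ravel(),(proj(S,W(p,Q))-sp).ravel()]
r=least_squares(f,[.7,.1,0]);p=r.x;print('cup',p,np.round(r.fun.reshape(-1,2),1))
# hinge-rel: handle at q = y=.127-.205, x=-.016-.045
H=[[-.061,-.078,.235],[-.061,-.078,.13],[-.061,-.078,.210]]
print('handle world',W(p,H),'proj top',proj(T,W(p,H)),'side',proj(S,W(p,H)))
# measured: top view top end (~428,524 crop), side (249,418)->
print('meas top', 230+428/5,85+524/5,'side',290+249/5,85+418/5)
# jar: top disc (z .1), base
m=[(T,385+220/6,180+348/6),(S,350+212/5,260+270/5)]
for c,u,v in m: print('jar',atz(c,u,v,.095))
def jf(x):
    a=[]
    for c,u,v in m: a+=list(proj(c,[x[0],x[1],.095])[0]-[u,v])
    return a
r=least_squares(jf,[.4,-.2]);print(r.x,np.round(r.fun,1)); 
for z in(0,.1):print(z,proj(S,[*r.x,z]),proj(T,[*r.x,z]))
for n,(u,v) in dict(v=(350+330/5,260+78/5)).items(): print('vase neck',atz(S,u,v,.11))
print('vase top',atz(T,385+165/6,180+135/6,.11))
for u,v in [(240,495),(355,280)]: print('small',atz(T,385+u/6,180+v/6,.07))
E
```

```text
cup [0.66662669 0.0762819  0.01894566] [[-0.7 -0. ]
 [ 0.4 -0.7]
 [ 0.2  0.1]
 [ 0.4 -0.3]
 [-1.1 -0.5]
 [ 0.5 -0.6]
 [-0.5  0.4]
 [ 0.1  1.5]]
handle world [[ 0.60711531 -0.00285972  0.235     ]
 [ 0.60711531 -0.00285972  0.13      ]
 [ 0.60711531 -0.00285972  0.21      ]] proj top [[316.41160604 185.85106928]
 [315.59474883 190.3209294 ]
 [316.20660508 186.97283889]] side [[339.77046791 169.32180791]
 [338.19152832 194.45793849]
 [339.37593276 175.60266064]]
meas top 315.6 189.8 side 339.8 168.6
jar [ 0.44556257 -0.35696152  0.095     ]
jar [ 0.44659824 -0.35721041  0.095     ]
[ 0.44618847 -0.35714812] [ 0.  -0.2 -0.1  0.1]
0 [[387.31331125 330.71305288]] [[415.07663256 238.6294661 ]]
0.1 [[392.553187   313.14975556]] [[422.08615446 237.76646853]]
vase neck [ 0.5677266  -0.33251842  0.11      ]
vase top [ 0.56416763 -0.32708832  0.11      ]
small [ 0.36318208 -0.37129409  0.07      ]
small [ 0.48366401 -0.44199488  0.07      ]
```

```bash
cat >> h.py <<'E'
def Rt(o): return R.from_euler('xyz',o['eef_rot']).as_matrix()
def down(yaw): # tool x down, jaw (tool y) along world yaw
    y=np.array([np.cos(yaw),np.sin(yaw),0]);x=np.array([0,0,-1.]); return np.c_[x,y,np.cross(x,y)]
def delta(pos,yaw,o=None):
    o=o or ctrl.get_obs(); M=Rt(o); D=down(yaw)
    d=M.T@(np.array(pos)-o['ee_pos'])*1e3; rv=R.from_matrix(M.T@D).as_rotvec()
    print('d mm',np.round(d,1),'rot',np.round(rv,3)); return d,rv
CUP=np.array([0.6666,0.0763]);PSI=0.019
HINGE=CUP+np.array([-np.sin(PSI),np.cos(PSI)])*.127
def door(th,off,along): # off: + inner, along: from hinge
    a=PSI-th; return HINGE+np.array([[np.cos(a),-np.sin(a)],[np.sin(a),np.cos(a)]])@np.array([off,-along])
E
python3 - <<'E'
from h import *
o=st(); print(Rt(o).round(3))
for th in (0,.5,1,1.5): print(th,'handle',door(th,-.061,.205),'rack',door(th,.036,.135),'edge',door(th,-.016,.254))
h=door(0,-.061,.205)
for y in (PSI,PSI+np.pi): delta([*h,.30],y)
E
```

```text
{'time_s': 0.15, 'qpos': [1.1934, 0.3003, 1.5214, 0.0, 1.3207, -0.0666], 'joint_vel': [0.0003, -0.0008, -0.0015, 0.0007, 0.0004, 0.0001], 'tau': [-0.0008, -53.1964, -35.2818, 0.0708, 0.0236, -0.0001], 'ee_pos': [0.1681, 0.5235, 0.205], 'eef_rot': [-1.6484, 1.5699, -1.9593], 'force': [-1.0923, -0.1289, -0.6082], 'moment': [-0.0533, -0.0356, 0.0419], 'grip_width': 0.0943}
[[-0.     0.306  0.952]
 [-0.001  0.952 -0.306]
 [-1.    -0.001 -0.   ]]
0 handle [ 0.60709292 -0.00284485] rack [0.70274549 0.0689854 ] edge [ 0.65301574 -0.05098106]
0.5 handle [0.51526213 0.0497605 ] rack [0.63364242 0.06693919] edge [ 0.53248547 -0.01449957]
1 handle [0.45989338 0.13995206] rack [0.57201776 0.09827324] edge [0.44420037 0.07530123]
1.5 handle [0.45454287 0.24564779] rack [0.53295938 0.1553159 ] edge [0.4097757  0.19643499]
d mm [ -94.7 -366.9  578.9] rot [1.241e+00 0.000e+00 1.000e-03]
d mm [ -94.7 -366.9  578.9] rot [-1.901e+00 -1.000e-03  1.000e-03]
```

Request:
play_rows(deltas=[[[-10.5,0,0,0.138,0,0,40],[-10.5,0,0,0.138,0,0,40],[-10.5,0,0,0.138,0,0,40],[-10.5,0,0,0.138,0,0,40],[-10.5,0,0,0.138,0,0,40],[-10.5,0,0,0.138,0,0,40],[-10.5,0,0,0.138,0,0,40],[-10.5,0,0,0.138,0,0,40],[-10.5,0,0,0.137,0,0,40]]])

```text
time_s: 1.05
ee_pos: [0.1682, 0.5236, 0.3001]
eef_rot: [-0.439, 1.57, -1.997]
force: [0.4, 0.3, -0.3]
grip_width: 0.0402
```

Request:
play_rows(deltas=[[[0,21.4,26.7,0,0,0,40],[0,21.4,26.7,0,0,0,40],[0,21.4,26.7,0,0,0,40],[0,21.4,26.7,0,0,0,40],[0,21.4,26.7,0,0,0,40],[0,21.4,26.7,0,0,0,40],[0,21.4,26.7,0,0,0,40],[0,21.4,26.7,0,0,0,40],[0,21.4,26.7,0,0,0,40],[0,21.4,26.7,0,0,0,40]]])

```text
time_s: 2.05
ee_pos: [0.3879, 0.2595, 0.2998]
eef_rot: [-1.209, 1.571, -2.761]
force: [0.2, 0.3, 0.1]
grip_width: 0.0398
```

Request:
play_rows(deltas=[[[0,21.4,26.7,0,0,0,40],[0,21.4,26.7,0,0,0,40],[0,21.4,26.7,0,0,0,40],[0,21.4,26.7,0,0,0,40],[0,21.4,26.7,0,0,0,40],[0,21.4,26.7,0,0,0,40],[0,21.4,26.7,0,0,0,40],[0,21.4,26.7,0,0,0,40],[0,21.4,26.7,0,0,0,40],[0,21.4,26.7,0,0,0,40]]])

```text
time_s: 3.05
ee_pos: [0.607, -0.0034, 0.2997]
eef_rot: [-1.733, 1.57, 2.998]
force: [0.1, 0.3, -0.4]
grip_width: 0.0401
```

```bash
python3 - <<'E'
from h import *
c=snap('wrist','w1'); o=st(); h=door(0,-.061,.205); delta([*h,.195],PSI,o)
print('bar top/bot expected',proj(c,[[*h,.235],[*h,.176]]))
E
```

```text
{'time_s': 3.1, 'qpos': [-0.0711, 0.389, 1.1897, -0.0009, 1.5641, -0.0875], 'joint_vel': [0.0437, -0.0485, 0.1007, 0.0029, -0.0206, 0.0738], 'tau': [12.0325, -68.3184, -35.4393, 0.9939, 0.5074, 0.4868], 'ee_pos': [0.6088, -0.0069, 0.2987], 'eef_rot': [-1.0034, 1.5693, -2.5578], 'force': [2.4996, -2.96, -0.0956], 'moment': [-0.2144, -0.0405, 0.0149], 'grip_width': 0.0405}
d mm [103.7  -1.5  -4.2] rot [-0.003  0.001  0.001]
bar top/bot expected [[323.72471094 215.27090378]
 [323.54108998 198.58512705]]
```

View pics/w1.png

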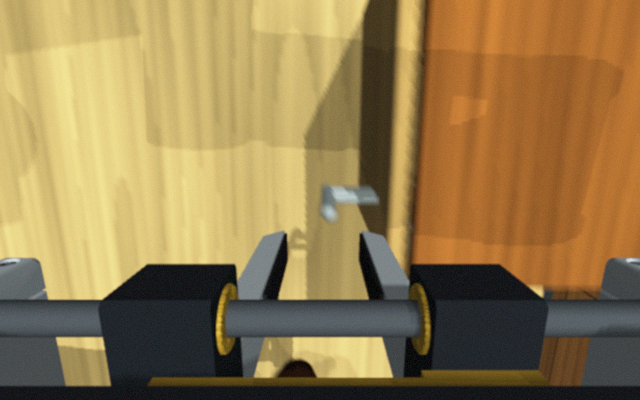

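```bash
python3 - <<'E'
from h import *
c=snap('wrist','w2'); o=st(); h=door(0,-.061,.205); delta([*h,.195],PSI,o)
i=cv2.imread('pics/w2.png'); 
p=proj(c,[[*h,.235],[*h,.176],[*h,.13]]);print(p)
i=cv2.resize(i[160:260,270:400],None,fx=6,fy=6,interpolation=cv2.INTER_CUBIC)
for q in p: cv2.circle(i,tuple(int(a) for a in (q-[270,160])*6),4,(0,0,255),1)
cv2.imwrite('pics/w2c.png',i)
E
```

```text
{'time_s': 3.15, 'qpos': [-0.0683, 0.3864, 1.1936, -0.0004, 1.5635, -0.0843], 'joint_vel': [0.0534, -0.0505, 0.0631, 0.0119, -0.0041, 0.0432], 'tau': [-1.8671, -59.7292, -39.9317, -0.0319, 0.1458, -0.6536], 'ee_pos': [0.6075, -0.005, 0.2985], 'eef_rot': [-1.4393, 1.5689, -2.9941], 'force': [-0.8443, 0.0779, -0.0486], 'moment': [-0.0777, 0.0546, -0.0262], 'grip_width': 0.0397}
d mm [103.5  -0.2  -2.2] rot [-0.003  0.     0.002]
[[321.42088161 210.88178815]
 [321.71705194 194.86213652]
 [321.88113958 185.98674798]]
```

View pics/w2c.png

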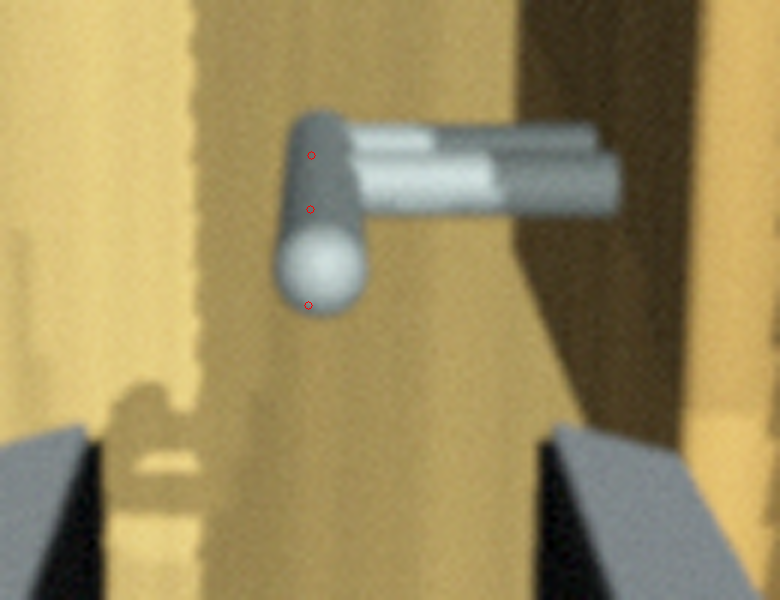

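Request:
play_rows(deltas=[[[0,0,0,0,0,0,40],[0,0,0,0,0,0,40],[0,0,0,0,0,0,40]]])

```text
time_s: 3.45
ee_pos: [0.6059, -0.0013, 0.3003]
eef_rot: [1.636, 1.57, 0.085]
force: [0.3, -0.0, -0.2]
grip_width: 0.0397
```

```bash
python3 - <<'E'
from h import *
c=snap('wrist','w3'); o=st(); h=door(0,-.061,.205); delta([*h,.195],PSI,o)
print(ray(c,320,200))
i=cv2.imread('pics/w3.png'); 
p=proj(c,[[*h,.235],[*h,.176],[*h,.13]]);print(p)
i=cv2.resize(i[160:260,270:400],None,fx=6,fy=6,interpolation=cv2.INTER_CUBIC)
for q in p: cv2.circle(i,tuple(int(a) for a in (q-[270,160])*6),4,(0,0,255),1)
cv2.imwrite('pics/w3c.png',i)
E
```

```text
{'time_s': 3.5, 'qpos': [-0.0627, 0.3804, 1.1975, -0.0, 1.5631, -0.0827], 'joint_vel': [-0.0013, 0.0019, -0.0032, 0.0001, 0.0, -0.0014], 'tau': [-0.1735, -59.457, -37.1834, 0.0705, 0.018, 0.0062], 'ee_pos': [0.606, -0.0014, 0.3004], 'eef_rot': [1.4794, 1.5702, -0.0714], 'force': [0.4613, 0.0916, 0.1062], 'moment': [-0.1041, 0.0654, 0.037], 'grip_width': 0.0401}
d mm [105.4   1.    1.5] rot [ 0.001  0.    -0.001]
(array([0.6038677 , 0.06461831, 0.47985883]), array([-0.00299903, -0.21516516, -0.97672186]))
[[324.98856732 217.72438091]
 [324.51510715 200.64354152]
 [324.25193294 191.14910704]]
```

View pics/w3c.png

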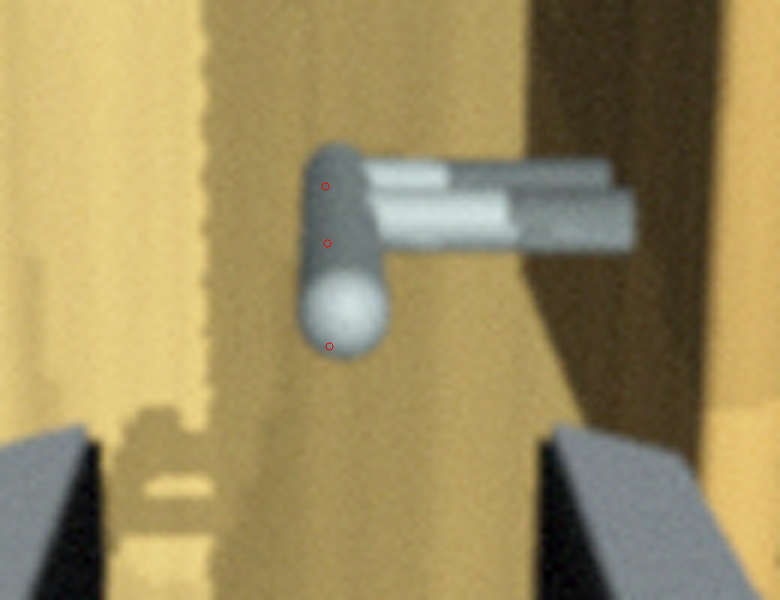

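Request:
play_rows(deltas=[[[12,2,-1.4,0,0,0,40],[12,0,0,0,0,0,40],[12,0,0,0,0,0,40],[12,0,0,0,0,0,40],[12,0,0,0,0,0,40],[0,0,0,0,0,0,40],[0,0,0,0,0,0,40]]])

```text
time_s: 4.2
ee_pos: [0.6083, -0.0007, 0.24]
eef_rot: [-1.99, 1.571, 2.742]
force: [-0.1, -0.3, -0.3]
grip_width: 0.0405
```

```bash
python3 - <<'E'
from h import *
c=snap('wrist','w4'); o=st()
E
```

```text
{'time_s': 4.25, 'qpos': [-0.0614, 0.4094, 1.293, 0.0, 1.4385, -0.0804], 'joint_vel': [-0.0004, -0.0069, -0.0077, 0.0015, 0.0003, 0.0008], 'tau': [-0.011, -59.6096, -35.7813, 0.0709, -0.0082, -0.0001], 'ee_pos': [0.6084, -0.0007, 0.2404], 'eef_rot': [1.4992, 1.5701, -0.0526], 'force': [0.1479, -0.1753, 0.9896], 'moment': [-0.0771, 0.0591, 0.0404], 'grip_width': 0.0403}
```

View pics/w4.png

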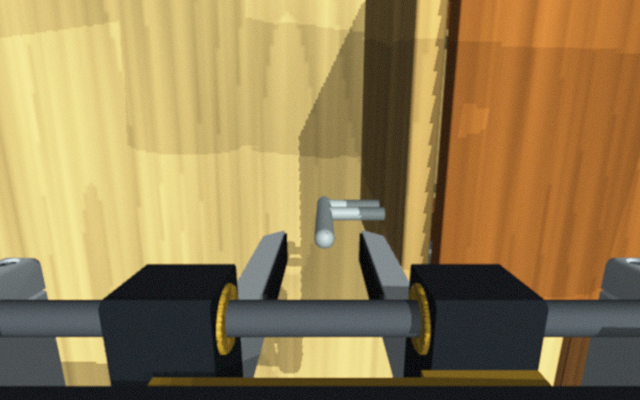

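```bash
python3 - <<'E'
from h import *
c=load('w4'); t=np.array([.6084,-.0007,.2404])
for dx in(-.02,.02):
  for dy in(-.008,.008): print(dx,dy,proj(c,t+[dx,dy,0])[0])
print('tcp',proj(c,t)); 
for P in ([.6065,-.0028,.235],[.6091,.0018,.235]): print(proj(c,P))
i=cv2.imread('pics/w4.png');cv2.imwrite('pics/w4c.png',cv2.resize(i[180:290,250:400],None,fx=5,fy=5,interpolation=cv2.INTER_CUBIC))
E
```

```text
-0.02 -0.008 [288.3105426  259.02641666]
-0.02 0.008 [288.16861414 231.95539698]
0.02 -0.008 [359.13472817 260.23260817]
0.02 0.008 [360.37805997 233.21376998]
tcp [[324.01402901 246.23838796]]
[[320.60869997 246.3658253 ]]
[[325.28107636 238.85761538]]
```

View pics/w4c.png

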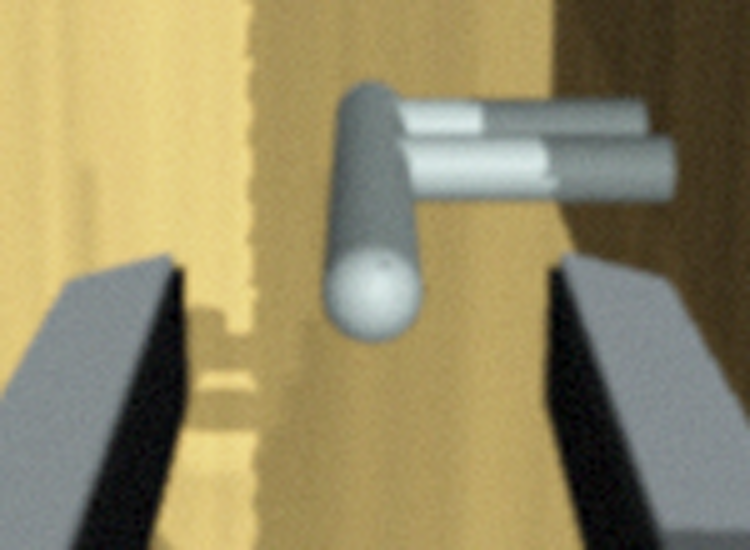

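Request:
play_rows(deltas=[[[9,0.7,-2.5,0,0,0,40],[9,0,0,0,0,0,40],[9,0,0,0,0,0,40],[9,0,0,0,0,0,40],[9,0,0,0,0,0,40],[0,0,0,0,0,0,20],[0,0,0,0,0,0,10],[0,0,0,0,0,0,5],[0,0,0,0,0,0,5]]], grip_force=25)

```text
time_s: 5.15
ee_pos: [0.609, 0.0018, 0.1954]
eef_rot: [1.472, 1.57, -0.08]
force: [-3.4, -1.8, 2.4]
grip_width: 0.0117
```

```bash
sed -i 's/CUP=.*/CUP=np.array([0.6686,0.0806]);PSI=0.019/' h.py; python3 - <<'E'
from h import *
o=st()
# rows along arc, from current pos
p0=o['ee_pos'][:2]; r0=p0-HINGE; print('r',np.hypot(*r0),np.hypot(.061,.205), door(0,-.061,.205))
rot=lambda a:np.array([[np.cos(a),-np.sin(a)],[np.sin(a),np.cos(a)]])
# constant per-row in tool frame for dth
for d in (.01,.03,.06,.08):
    disp=rot(-d)@r0-r0; M=down(PSI); print(d, (M.T@np.r_[disp,0]*1e3).round(2))
E
```

```text
{'time_s': 5.15, 'qpos': [-0.0572, 0.4394, 1.355, -0.0, 1.3467, -0.0762], 'joint_vel': [-0.002, 0.0015, 0.0008, -0.0003, 0.0254, -0.0004], 'tau': [0.1242, -60.601, -36.4512, 0.2603, -0.7618, 0.0011], 'ee_pos': [0.609, 0.0018, 0.1954], 'eef_rot': [1.4723, 1.5702, -0.0796], 'force': [-3.3864, -1.825, 2.3521], 'moment': [-0.3818, 0.7228, 0.0231], 'grip_width': 0.0117}
r 0.2135735237926055 0.21388314566603886 [0.60909292 0.00145515]
0.01 [ 0.   -2.04 -0.62]
0.03 [ 0.   -6.11 -1.92]
0.06 [  0.   -12.16  -4.03]
0.08 [  0.   -16.16  -5.54]
```

Request:
play_rows(deltas=[[[0,-2.04,-0.62,0.01,0,0,5],[0,-2.04,-0.62,0.01,0,0,5],[0,-2.04,-0.62,0.01,0,0,5],[0,-2.04,-0.62,0.01,0,0,5],[0,-2.04,-0.62,0.01,0,0,5],[0,-6.11,-1.92,0.03,0,0,5],[0,-6.11,-1.92,0.03,0,0,5]]])

```text
time_s: 5.85
ee_pos: [0.5866, 0.0093, 0.1953]
eef_rot: [1.515, 1.57, -0.148]
force: [0.4, 0.4, 5.3]
grip_width: 0.0115
```

Request:
play_rows(deltas=[[[0,-12.16,-4.03,0.06,0,0,5],[0,-12.16,-4.03,0.06,0,0,5],[0,-12.16,-4.03,0.06,0,0,5],[0,-12.16,-4.03,0.06,0,0,5],[0,-12.16,-4.03,0.06,0,0,5],[0,-12.16,-4.03,0.06,0,0,5],[0,-12.16,-4.03,0.06,0,0,5],[0,-12.16,-4.03,0.06,0,0,5]]])

```text
time_s: 6.65
ee_pos: [0.504, 0.0689, 0.1953]
eef_rot: [2.371, 1.569, 0.226]
force: [3.4, 2.3, 3.7]
grip_width: 0.0111
```

Request:
play_rows(deltas=[[[0,-12.16,-4.03,0.06,0,0,5],[0,-12.16,-4.03,0.06,0,0,5],[0,-12.16,-4.03,0.06,0,0,5],[0,-12.16,-4.03,0.06,0,0,5],[0,-12.16,-4.03,0.06,0,0,5],[0,-12.16,-4.03,0.06,0,0,5],[0,-12.16,-4.03,0.06,0,0,5],[0,-12.16,-4.03,0.06,0,0,5]]])

```text
time_s: 7.45
ee_pos: [0.4585, 0.1596, 0.1954]
eef_rot: [2.887, 1.568, 0.263]
force: [9.3, 0.9, 0.4]
grip_width: 0.0115
```

Request:
play_rows(deltas=[[[0,-12.16,-4.03,0.06,0,0,5],[0,-12.16,-4.03,0.06,0,0,5],[0,-12.16,-4.03,0.06,0,0,5],[0,-12.16,-4.03,0.06,0,0,5],[0,-12.16,-4.03,0.06,0,0,5],[0,-12.16,-4.03,0.06,0,0,5],[0,-12.16,-4.03,0.06,0,0,5],[0,0,0,0,0,0,5]]])

```text
time_s: 8.25
ee_pos: [0.4575, 0.2489, 0.1953]
eef_rot: [-3.078, 1.568, 0.161]
force: [8.3, -2.5, 3.4]
grip_width: 0.0116
```

```bash
python3 - <<'E'
from h import *
o=st(); y=Rt(o)[:,1]; print('yaw',np.arctan2(y[1],y[0]))
# circle check: angle of handle about hinge
r=o['ee_pos'][:2]-HINGE; r0=door(0,-.061,.205)-HINGE
print('th',np.arctan2(r0[1],r0[0])-np.arctan2(r[1],r[0]),np.hypot(*r))
E
```

```text
{'time_s': 8.25, 'qpos': [0.4283, 0.2418, 1.6189, -0.0009, 1.2778, 1.9015], 'joint_vel': [-0.0171, -0.0136, 0.0188, -0.0016, 0.0026, -0.0728], 'tau': [3.8624, -46.7033, -31.2068, 1.122, 1.5489, 1.3233], 'ee_pos': [0.4575, 0.2489, 0.1953], 'eef_rot': [-3.0783, 1.5676, 0.1611], 'force': [8.3182, -2.4906, 3.4377], 'moment': [-0.2043, -1.1842, -0.0314], 'grip_width': 0.0116}
yaw -1.4729661211938825
th -4.787231091000151 0.21273038846268086
```

Request:
play_rows(deltas=[[[0,0,0,0,0,0,40],[0,0,0,0,0,0,40],[0,0,0,0,0,0,40],[-15,0,0,0,0,0,40],[-20,0,0,0,0,0,40],[-20,0,0,0,0,0,40],[-20,0,0,-0.1,0,0,50],[-20,0,0,-0.14,0,0,66],[-20,0,0,-0.14,0,0,66],[-20,0,0,-0.14,0,0,66]]])

```text
time_s: 9.25
ee_pos: [0.4561, 0.2478, 0.3306]
eef_rot: [-0.4, 1.57, -2.916]
force: [0.6, -0.4, -0.2]
grip_width: 0.0648
```

Request:
play_rows(deltas=[[[-10,0,0,-0.14,0,0,66],[0,0,0,-0.14,0,0,66],[0,0,0,-0.14,0,0,66],[0,0,0,-0.03,0,0,66]]])

```text
time_s: 9.65
ee_pos: [0.4562, 0.2478, 0.3398]
eef_rot: [-0.919, 1.57, -2.987]
force: [-0.3, -0.2, -0.5]
grip_width: 0.0659
```

```bash
python3 - <<'E'
from h import *
o=st(); snap('top','t5'); d,r=delta([.446,-.357,.25],-.5,o)
i=cv2.imread('pics/t5.png');cv2.imwrite('pics/t5c.png',cv2.resize(i[80:290,160:360],None,fx=2.8,fy=2.8,interpolation=cv2.INTER_CUBIC))
E
```

```text
{'time_s': 9.65, 'qpos': [0.427, 0.1648, 1.3799, 0.0001, 1.5973, 0.9249], 'joint_vel': [0.0003, 0.002, -0.0004, -0.0005, -0.0016, -0.1689], 'tau': [0.0266, -47.5558, -37.5969, 0.0625, -0.0419, -1.4561], 'ee_pos': [0.4562, 0.2478, 0.3398], 'eef_rot': [-0.9188, 1.5704, -2.9875], 'force': [-0.2797, -0.246, -0.4641], 'moment': [0.0012, 0.1148, -0.0045], 'grip_width': 0.0659}
d mm [ 89.9 279.9 536.3] rot [0.002 0.    0.   ]
```

View pics/t5c.png

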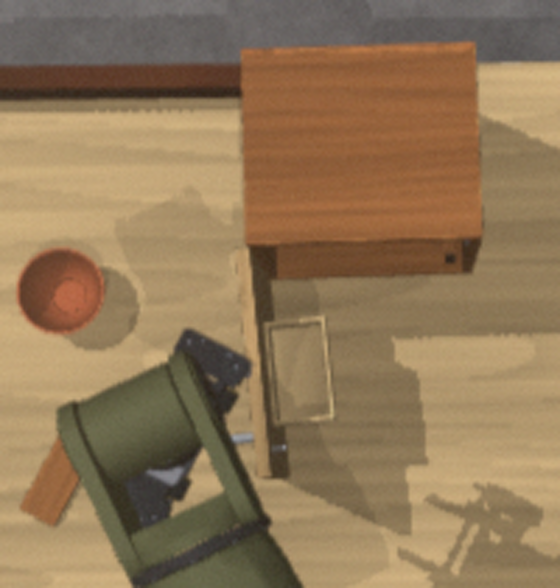

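The door is open about 1.5 rad and the rack is clear. In the crop its outer corners are at about (265,325), (325,318), (332,418) and (274,422). Next I go to the jar.

Request:
play_rows(deltas=[[[0,14,26.8,0,0,0,66],[0,14,26.8,0,0,0,66],[0,14,26.8,0,0,0,66],[0,14,26.8,0,0,0,66],[0,14,26.8,0,0,0,66],[0,14,26.8,0,0,0,66],[0,14,26.8,0,0,0,66],[0,14,26.8,0,0,0,66],[0,14,26.8,0,0,0,66],[0,14,26.8,0,0,0,66]]])

```text
time_s: 10.7
ee_pos: [0.4502, -0.0556, 0.3399]
eef_rot: [-3.023, 1.571, 1.184]
force: [-0.6, 0.4, -0.1]
grip_width: 0.066
```

Request:
play_rows(deltas=[[[9,14,26.8,0,0,0,66],[9,14,26.8,0,0,0,66],[9,14,26.8,0,0,0,66],[9,14,26.8,0,0,0,66],[9,14,26.8,0,0,0,66],[9,14,26.8,0,0,0,66],[9,14,26.8,0,0,0,66],[9,14,26.8,0,0,0,66],[9,14,26.8,0,0,0,66],[9,14,26.8,0,0,0,66]]])

```text
time_s: 11.7
ee_pos: [0.4443, -0.3579, 0.2494]
eef_rot: [-2.008, 1.57, 2.199]
force: [0.5, 0.5, -0.8]
grip_width: 0.0655
```

Request:
play_rows(deltas=[[[0,0,0,0,0,0,66],[0,0,0,0,0,0,66],[0,0,0,0,0,0,66],[0,0,0,0,0,0,66]]])

```text
time_s: 12.1
ee_pos: [0.4448, -0.3559, 0.2505]
eef_rot: [1.381, 1.57, -0.691]
force: [-1.0, -0.1, -0.5]
grip_width: 0.0656
```

```bash
python3 - <<'E'
from h import *
o=st(); c=snap('wrist','w6'); d,r=delta([.446,-.357,.049],-.5,o)
print(proj(c,[[.446,-.357,.1],[.446,-.357,0]]))
E
```

```text
{'time_s': 12.1, 'qpos': [-0.7392, 0.314, 1.398, 0.0, 1.4288, -0.2383], 'joint_vel': [-0.0014, 0.0014, 0.0018, -0.0017, -0.0017, -0.0065], 'tau': [-0.2988, -54.7034, -36.3474, 0.0636, 0.0311, 0.0379], 'ee_pos': [0.4448, -0.3559, 0.2505], 'eef_rot': [1.3807, 1.57, -0.691], 'force': [-1.0168, -0.0661, -0.5183], 'moment': [-0.0745, 0.0582, 0.0296], 'grip_width': 0.0656}
d mm [201.6   1.4   0.3] rot [-0.001  0.    -0.001]
[[324.52668676 193.54899847]
 [324.03124522 178.22000156]]
```

View pics/w6.png

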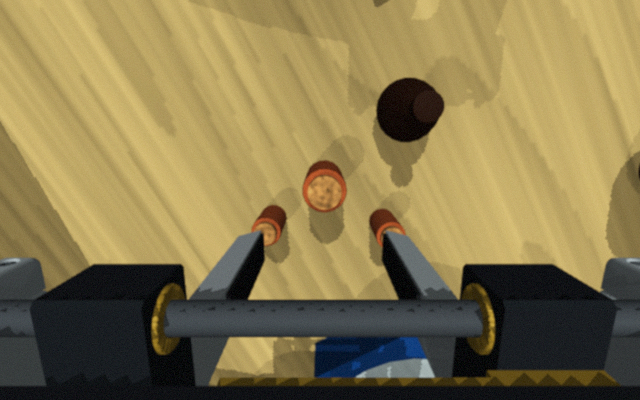

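```bash
python3 - <<'E'
from h import *
c=load('w6'); i=cv2.imread('pics/w6.png')[150:250,240:410]
cv2.imwrite('pics/w6c.png',cv2.resize(i,None,fx=4.5,fy=4.5,interpolation=cv2.INTER_CUBIC))
print(atz(c,325,189.5,.1))
E
```

```text
[ 0.44837145 -0.35363879  0.1       ]
```

View pics/w6c.png

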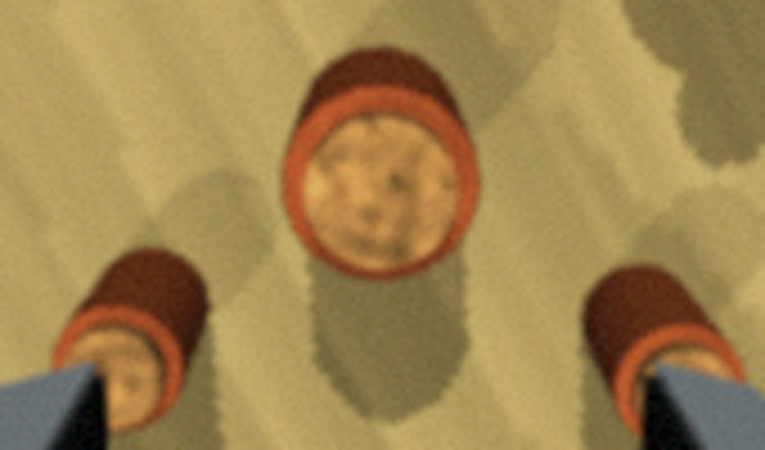

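Request:
play_rows(deltas=[[[20,1.6,-0.8,0,0,0,66],[20,0,0,0,0,0,66],[20,0,0,0,0,0,66],[20,0,0,0,0,0,66],[20,0,0,0,0,0,66],[20,0,0,0,0,0,66],[0,0,0,0,0,0,66],[0,0,0,0,0,0,66]]])

```text
time_s: 12.95
ee_pos: [0.4466, -0.3566, 0.1308]
eef_rot: [1.315, 1.57, -0.756]
force: [0.7, -1.2, -0.2]
grip_width: 0.0657
```

```bash
python3 - <<'E'
from h import *
o=st(); c=snap('wrist','w7')
i=cv2.imread('pics/w7.png')[130:400,120:540]
cv2.imwrite('pics/w7c.png',cv2.resize(i,None,fx=1.8,fy=1.8,interpolation=cv2.INTER_CUBIC))
E
```

```text
{'time_s': 12.95, 'qpos': [-0.7379, 0.4167, 1.5433, -0.0, 1.181, -0.2371], 'joint_vel': [-0.001, -0.0137, -0.0157, -0.0015, 0.0012, -0.0033], 'tau': [0.0129, -55.6115, -31.6407, 0.0607, -0.0716, 0.0077], 'ee_pos': [0.4466, -0.3566, 0.1308], 'eef_rot': [1.3152, 1.5703, -0.7564], 'force': [0.6924, -1.2227, -0.2445], 'moment': [-0.1149, 0.0711, 0.0157], 'grip_width': 0.0657}
```

View pics/w7c.png

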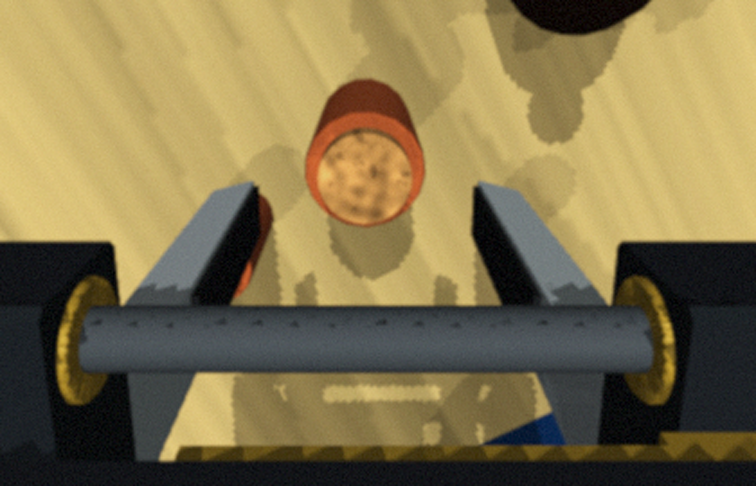

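Request:
play_rows(deltas=[[[14,0,0,0,0,0,66],[14,0,0,0,0,0,66],[14,0,0,0,0,0,66],[14,0,0,0,0,0,66],[14,0,0,0,0,0,66],[12,0,0,0,0,0,66],[0,0,0,0,0,0,66],[0,0,0,0,0,0,55],[0,0,0,0,0,0,45],[0,0,0,0,0,0,40]]], grip_force=20)

```text
time_s: 14.0
ee_pos: [0.4465, -0.357, 0.0486]
eef_rot: [1.305, 1.57, -0.767]
force: [1.9, -1.6, -2.7]
grip_width: 0.0455
```

Request:
play_rows(deltas=[[[0,0,0,0,0,0,40],[0,0,0,0,0,0,40],[-5,0,0,0,0,0,40],[-5,0,0,0,0,0,40],[-10,0,0,0,0,0,40]]])

```text
time_s: 14.5
ee_pos: [0.446, -0.3564, 0.0679]
eef_rot: [-1.813, 1.569, 2.399]
force: [0.3, -0.7, -3.2]
grip_width: 0.0461
```

```bash
python3 - <<'E'
from h import *
o=st(); c=snap('side','s8')
i=cv2.imread('pics/s8.png')[220:400,300:500]
cv2.imwrite('pics/s8c.png',cv2.resize(i,None,fx=3,fy=3,interpolation=cv2.INTER_CUBIC))
E
```

```text
{'time_s': 14.5, 'qpos': [-0.7384, 0.4936, 1.5928, 0.0, 1.0566, -0.2374], 'joint_vel': [0.0008, -0.1522, -0.0724, 0.0006, 0.2084, 0.0003], 'tau': [-0.0024, -59.7243, -31.3845, 0.0619, -0.5717, 0.0003], 'ee_pos': [0.446, -0.3564, 0.0679], 'eef_rot': [-1.8126, 1.5693, 2.3987], 'force': [0.2858, -0.6649, -3.2377], 'moment': [-0.0959, 0.1011, -0.02], 'grip_width': 0.0461}
```

View pics/s8c.png

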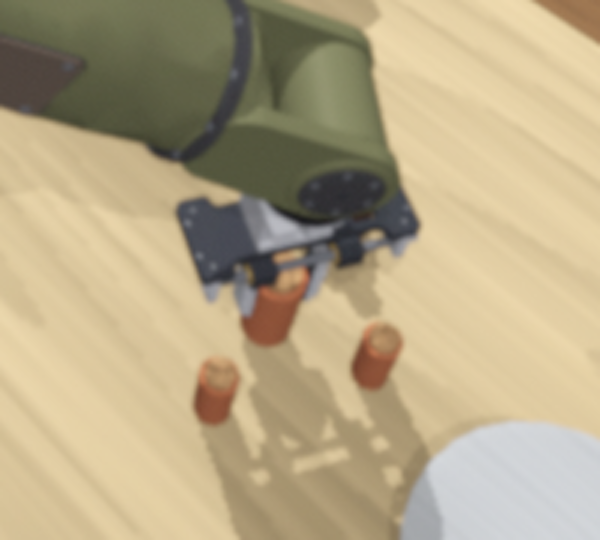

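The jar is held: the opening reads 46.1 mm and it has lifted off the bench. The two small jars are standing untouched at side-crop (215,390) and (377,355). Next I locate the rack from the top picture.

```bash
python3 - <<'E'
from h import *
c=load('t5'); i=cv2.imread('pics/t5.png')
i=cv2.resize(i[160:260,230:310],None,fx=7,fy=7,interpolation=cv2.INTER_CUBIC)
def P(th,o,a,z): return [*door(th,o,a),z]
for th,col in ((1.496,(0,0,255)),):
  q=[P(th,.036+s*.035,.135+t*.059,.165) for s,t in((-1,-1),(1,-1),(1,1),(-1,1))]+[P(th,0,.254,.235),P(th,-.016,.254,.235),P(th,-.061,.205,.235)]
  for u in proj(c,q): cv2.circle(i,tuple(int(a) for a in (u-[230,160])*7),4,col,1)
cv2.imwrite('pics/t5d.png',i); print(door(1.496,.036,.135))
E
```

```text
[0.53515228 0.15909138]
```

View pics/t5d.png

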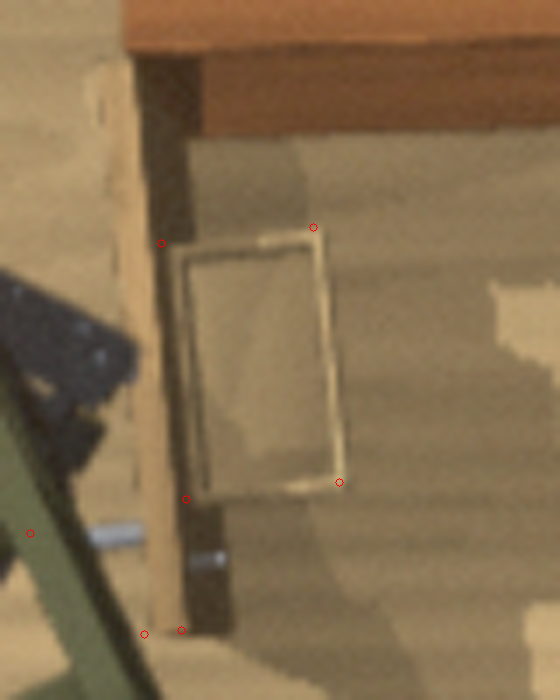

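Request:
play_rows(deltas=[[[-15,0,0,0,0,0,40],[-22,0,0,0,0,0,40],[-22,0,0,0,0,0,40],[-22,0,0,0,0,0,40],[-22,0,0,0,0,0,40],[-22,0,0,-0.12,0,0,40],[-22,0,0,-0.12,0,0,40],[-22,0,0,-0.12,0,0,40],[-22,0,0,-0.12,0,0,40],[-19,0,0,-0.114,0,0,40]]])

```text
time_s: 15.55
ee_pos: [0.4462, -0.3566, 0.2802]
eef_rot: [0.733, 1.57, -0.74]
force: [-0.4, -1.0, -3.4]
grip_width: 0.0458
```

Request:
play_rows(deltas=[[[0,3,-12,0,0,0,40],[0,6,-22,0,0,0,40],[0,7,-26,0,0,0,40],[0,7,-26,0,0,0,40],[0,7,-26,0,0,0,40],[0,7,-26,0,0,0,40],[0,7,-26,0,0,0,40],[0,7,-26,0,0,0,40],[0,7,-26,0,0,0,40],[0,7,-26,0,0,0,40]]])

```text
time_s: 16.55
ee_pos: [0.488, -0.1078, 0.2773]
eef_rot: [-2.073, 1.57, 2.729]
force: [-0.2, -0.5, -2.7]
grip_width: 0.0457
```

Request:
play_rows(deltas=[[[0,7,-26,0,0,0,40],[0,7,-26,0,0,0,40],[0,7,-26,0,0,0,40],[0,7,-26,0,0,0,40],[0,7,-26,0,0,0,40],[0,7,-26,0,0,0,40],[0,7,-26,0,0,0,40],[0,6,-22,0,0,0,40],[0,4,-15,0,0,0,40],[0,2,-8,0,0,0,40]]])

```text
time_s: 17.55
ee_pos: [0.5278, 0.1232, 0.2774]
eef_rot: [-1.561, 1.57, -3.04]
force: [0.4, 0.9, -2.1]
grip_width: 0.0458
```

Request:
play_rows(deltas=[[[0,0,0,0,0,0,40],[0,0,0,0,0,0,40],[0,0,0,0,0,0,40]]])

```text
time_s: 17.85
ee_pos: [0.5282, 0.1212, 0.278]
eef_rot: [0.185, 1.571, -1.294]
force: [0.3, -0.1, -2.7]
grip_width: 0.0455
```

```bash
python3 - <<'E'
from h import *
o=st(); delta([.535,.157,.28],.094,o)
for n in ('wrist','side','top'): c=snap(n,n+'9')
E
```

```text
{'time_s': 17.85, 'qpos': [0.158, 0.2365, 1.4334, -0.0001, 1.4717, 0.0662], 'joint_vel': [-0.0007, 0.0003, -0.0043, 0.0005, 0.001, 0.0017], 'tau': [0.3872, -52.3516, -37.9899, 0.0871, 0.0098, 0.0094], 'ee_pos': [0.5282, 0.1212, 0.278], 'eef_rot': [0.1852, 1.5707, -1.2938], 'force': [0.3185, -0.1068, -2.6501], 'moment': [-0.0968, 0.0626, -0.0361], 'grip_width': 0.0455}
d mm [ -2.   10.1 -35.1] rot [-0.002  0.    -0.   ]
```

View pics/wrist9.png

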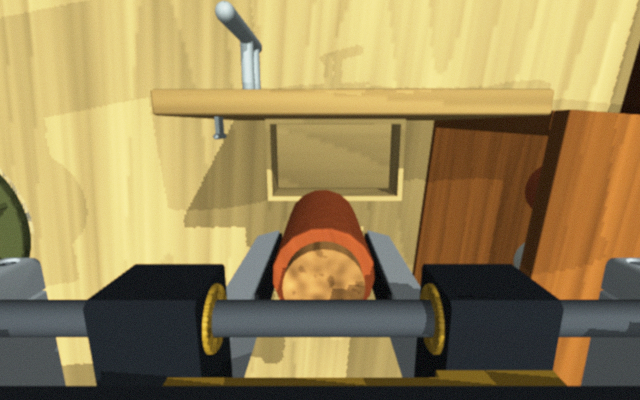

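View pics/side9.png

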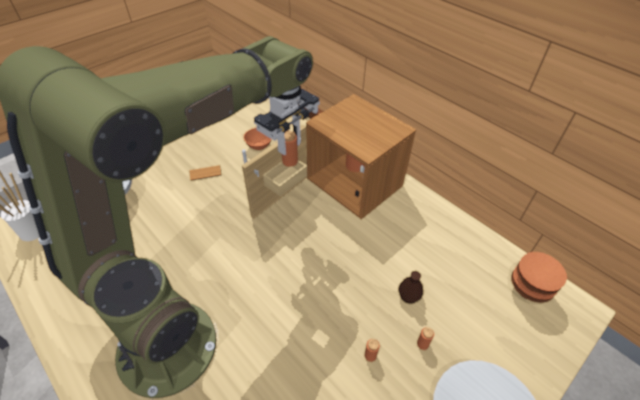

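```bash
python3 - <<'E'
from h import *
i=cv2.imread('pics/wrist9.png')[80:210,140:420]
i=cv2.resize(i,None,fx=2.8,fy=4,interpolation=cv2.INTER_CUBIC)
cv2.imwrite('pics/w9c.png',i)
E
```

```text
(no output)
```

View pics/w9c.png

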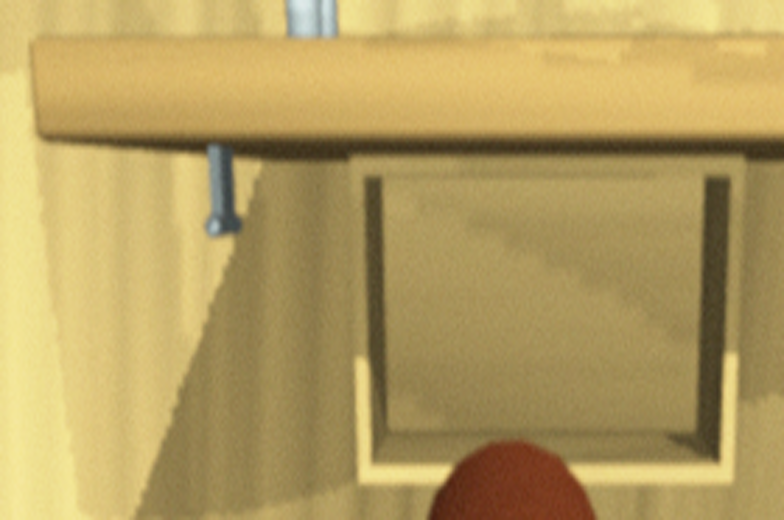

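```bash
python3 - <<'E'
from h import *
from scipy.optimize import least_squares
c=load('wrist9')
q=np.array([[0,.254,.235],[-.016,.254,.235],[.071,.194,.165],[.071,.076,.165],[.005,.19,.165],[.005,.08,.165],[.067,.19,.165],[.067,.08,.165],[.067,.19,.124],[.067,.08,.124]])
m=np.array([[154.6,113.75],[151.4,89.5],[268.6,200.75],[402.5,200.5],[270.4,124.25],[401,124.25],[272.9,195.75],[398.9,195.5],[278.2,188],[389.3,188]])
def P(p,q):
    a=p[2]; d=np.c_[q[:,0],-q[:,1]]; Rm=np.array([[np.cos(a),-np.sin(a)],[np.sin(a),np.cos(a)]])
    return np.c_[d@Rm.T+p[:2],q[:,2]]
r=least_squares(lambda p:(proj(c,P(p,q))-m).ravel(),[*HINGE,-1.477],loss='soft_l1',f_scale=1.)
print(r.x,HINGE); print((proj(c,P(r.x,q))-m).round(1))
rk=P(r.x,np.array([[.036,.135,.124]]))[0]; print('rack',rk, 'jaw yaw',r.x[2]+np.pi/2)
o=ctrl.get_obs(); delta([rk[0],rk[1],.278],r.x[2]+np.pi/2,o)
E
```

```text
[ 0.66706125  0.20591369 -1.48113446] [0.66618715 0.20757708]
[[-1.   1.4]
 [-0.7 -0.9]
 [ 0.4 -0.2]
 [-0.1  0.2]
 [ 0.6 -0.5]
 [ 1.  -0.2]
 [ 0.5  0.4]
 [-0.8  0.8]
 [ 1.  -0.3]
 [-0.1 -0.1]]
rack [0.53582704 0.15797016 0.124     ] jaw yaw 0.08966186725394021
d mm [  0.1  10.9 -35.7] rot [ 0.002  0.    -0.   ]
```

Request:
play_rows(deltas=[[[0,2.2,-7,0,0,0,40],[0,2.2,-8,0,0,0,40],[0,2.2,-8,0,0,0,40],[0,2.2,-7,0,0,0,40],[0,2.1,-5.7,0,0,0,40],[8,0,0,0,0,0,40],[12,0,0,0,0,0,40],[12,0,0,0,0,0,40],[10,0,0,0,0,0,40],[0,0,0,0,0,0,40]]])

```text
time_s: 19.0
ee_pos: [0.5351, 0.1581, 0.234]
eef_rot: [-1.44, 1.568, -2.918]
force: [0.2, -0.0, -2.2]
grip_width: 0.0461
```

```bash
python3 - <<'E'
from h import *
o=st(); delta([.5358,.158,.1736],.09,o)
c=snap('wrist','w10')
c=snap('side','s10');i=cv2.imread('pics/s10.png')[90:240,220:370]
cv2.imwrite('pics/s10c.png',cv2.resize(i,None,fx=4,fy=4,interpolation=cv2.INTER_CUBIC))
E
```

```text
{'time_s': 19.0, 'qpos': [0.2217, 0.2994, 1.455, -0.0, 1.3902, 0.129], 'joint_vel': [0.0024, -0.0179, -0.0396, -0.002, 0.0305, -0.0006], 'tau': [0.041, -55.5574, -36.8535, 0.0781, -0.418, -0.001], 'ee_pos': [0.5351, 0.1581, 0.234], 'eef_rot': [-1.4398, 1.5678, -2.9179], 'force': [0.2058, -0.0281, -2.1908], 'moment': [-0.072, 0.071, 0.044], 'grip_width': 0.0461}
d mm [60.4  0.8  0.2] rot [0.003 0.    0.003]
```

View pics/w10.png

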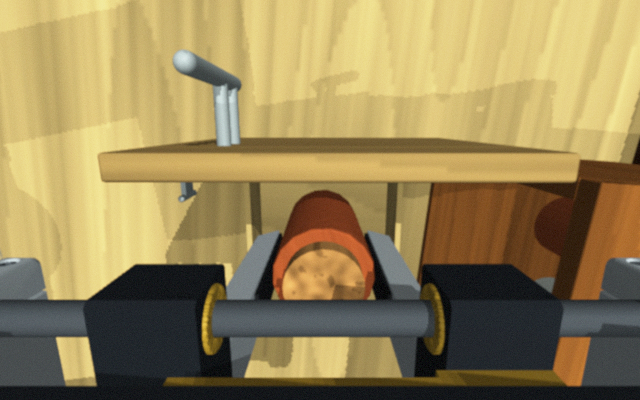

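View pics/s10c.png

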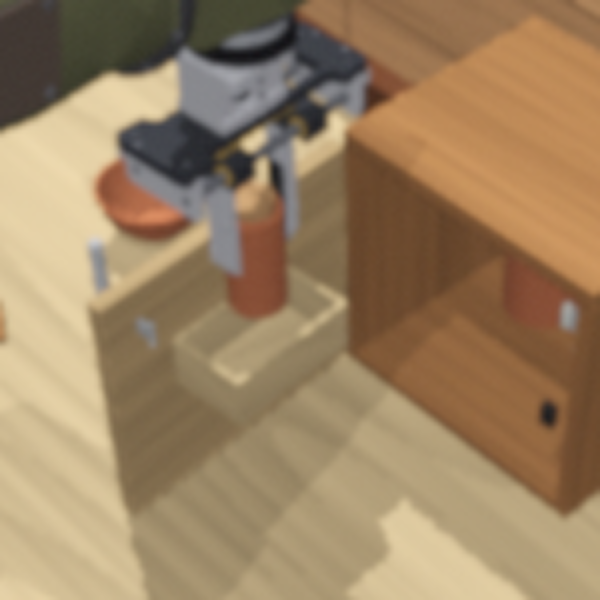

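Request:
play_rows(deltas=[[[12,0.8,0,0,0,0,40],[12,0,0,0,0,0,40],[12,0,0,0,0,0,40],[10,0,0,0,0,0,40],[7,0,0,0,0,0,40],[3,0,0,0,0,0,40],[0,0,0,0,0,0,40],[0,0,0,0,0,0,40]]])

```text
time_s: 19.9
ee_pos: [0.5367, 0.1586, 0.1804]
eef_rot: [1.726, 1.57, 0.249]
force: [0.7, -0.1, -2.4]
grip_width: 0.046
```

Request:
play_rows(deltas=[[[3,-1,0,0,0,0,40],[2,0,0,0,0,0,40],[1,0,0,0,0,0,40],[0,0,0,0,0,0,40],[0,0,0,0,0,0,40]]])

```text
time_s: 20.4
ee_pos: [0.5356, 0.1585, 0.174]
eef_rot: [1.441, 1.571, -0.037]
force: [0.3, -1.1, -2.5]
grip_width: 0.0459
```

Request:
play_rows(deltas=[[[1,0,0,0,0,0,40],[0.5,0,0,0,0,0,40],[0,0,0,0,0,0,40],[0,0,0,0,0,0,40]]])

```text
time_s: 20.8
ee_pos: [0.5356, 0.1585, 0.1726]
eef_rot: [1.747, 1.571, 0.269]
force: [-1.3, -0.0, -0.9]
grip_width: 0.0454
```

Request:
play_rows(deltas=[[[0.5,0,0,0,0,0,40],[0,0,0,0,0,0,48],[0,0,0,0,0,0,52],[0,0,0,0,0,0,58],[0,0,0,0,0,0,62],[0,0,0,0,0,0,62]]])

```text
time_s: 21.4
ee_pos: [0.5356, 0.1585, 0.1719]
eef_rot: [-1.586, 1.571, -3.064]
force: [0.2, -0.2, 0.1]
grip_width: 0.0619
```

Request:
play_rows(deltas=[[[-8,0,0,0,0,0,62],[-15,0,0,0,0,0,62],[-20,0,0,0,0,0,62],[-20,0,0,0,0,0,62],[-20,0,0,0,0,0,62],[-20,0,0,0,0,0,62],[-20,0,0,0,0,0,62],[-20,0,0,0,0,0,62],[-15,0,0,0,0,0,62],[0,0,0,0,0,0,62]]])

```text
time_s: 22.4
ee_pos: [0.5359, 0.1586, 0.3324]
eef_rot: [1.7, 1.567, 0.222]
force: [-0.1, -0.3, 0.4]
grip_width: 0.0617
```

```bash
python3 - <<'E'
from h import *
o=st()
c=snap('wrist','w11')
c=snap('side','s11');i=cv2.imread('pics/s11.png')[90:240,220:430]
cv2.imwrite('pics/s11c.png',cv2.resize(i,None,fx=3.6,fy=3.6,interpolation=cv2.INTER_CUBIC))
E
```

```text
{'time_s': 22.4, 'qpos': [0.2221, 0.2579, 1.2848, 0.0, 1.5951, 0.1291], 'joint_vel': [0.0022, 0.0228, 0.0607, -0.0001, -0.0428, -0.0], 'tau': [-0.0628, -52.4347, -38.2401, 0.0745, 0.6177, -0.0002], 'ee_pos': [0.5359, 0.1586, 0.3324], 'eef_rot': [1.7001, 1.567, 0.2223], 'force': [-0.1326, -0.2788, 0.4442], 'moment': [-0.0123, 0.1093, 0.0143], 'grip_width': 0.0617}
```

View pics/w11.png

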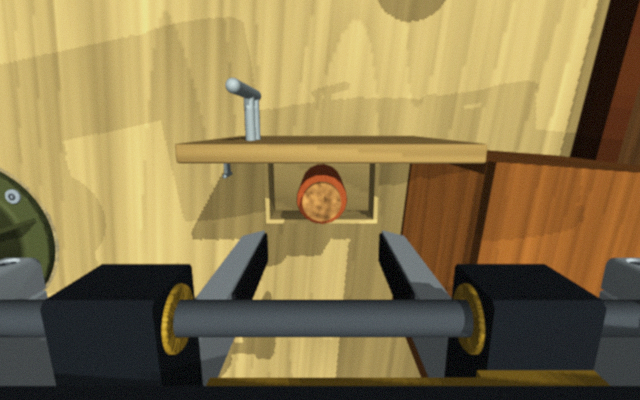

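View pics/s11c.png

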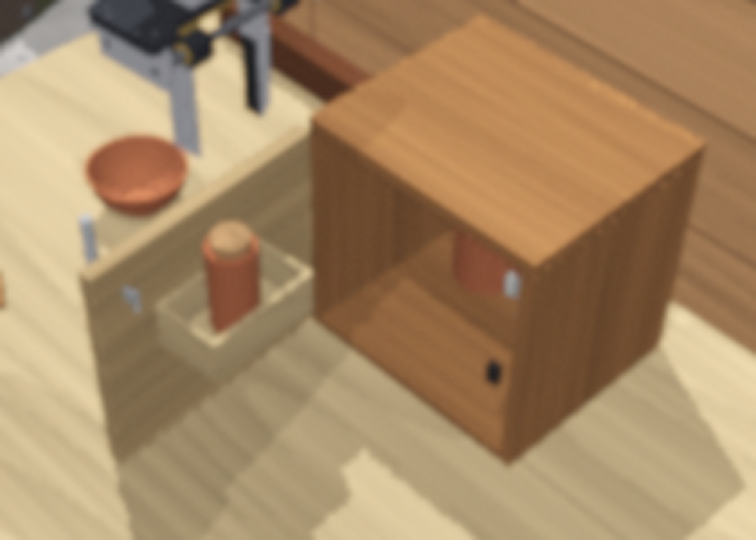

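The jar stands upright in the rack: wrist (322,200), side crop (232,275). Now back to the handle.

Request:
play_rows(deltas=[[[0,0,0,0.145,0,0,40],[0,0,0,0.145,0,0,40],[0,0,0,0.145,0,0,40],[0,0,0,0.145,0,0,40],[0,0,0,0.145,0,0,40],[0,0,0,0.145,0,0,40],[0,0,0,0.145,0,0,40],[0,0,0,0.145,0,0,40],[0,0,0,0.145,0,0,40],[0,0,0,0.145,0,0,40]]])

```text
time_s: 23.5
ee_pos: [0.5353, 0.1584, 0.3288]
eef_rot: [0.001, 1.569, -2.933]
force: [0.1, -0.4, 0.5]
grip_width: 0.0402
```

Request:
play_rows(deltas=[[[0,0,0,0.115,0,0,40],[0,-15,11,0,0,0,40],[0,-20,15,0,0,0,40],[0,-20,14,0,0,0,40],[0,-20,14,0,0,0,40],[0,-15,10,0,0,0,40],[0,-7,5,0,0,0,40],[0,0,0,0,0,0,40],[0,0,0,0,0,0,40]]])

```text
time_s: 24.4
ee_pos: [0.4574, 0.248, 0.3297]
eef_rot: [0.795, 1.57, -2.246]
force: [-0.1, -0.3, -0.4]
grip_width: 0.0402
```

```bash
python3 - <<'E'
from h import *
o=st(); delta([.4574,.2486,.25],-1.475,o)
c=snap('wrist','w12')
i=cv2.imread('pics/w12.png')[150:260,250:400]
i=cv2.resize(i,None,fx=5,fy=5,interpolation=cv2.INTER_CUBIC)
q=proj(c,[.4574,.2486,.235])[0]; print(q); cv2.circle(i,tuple(int(a) for a in (q-[250,150])*5),5,(0,0,255),1)
cv2.imwrite('pics/w12c.png',i)
E
```

```text
{'time_s': 24.4, 'qpos': [0.4265, 0.1691, 1.3974, -0.0001, 1.5754, 1.8975], 'joint_vel': [-0.0153, 0.0042, -0.0066, -0.0007, 0.0004, 0.0028], 'tau': [0.9883, -47.9701, -37.2584, 0.0283, -0.0705, 0.0276], 'ee_pos': [0.4574, 0.248, 0.3297], 'eef_rot': [0.7954, 1.5705, -2.2464], 'force': [-0.14, -0.2566, -0.3945], 'moment': [0.0146, 0.1231, -0.0297], 'grip_width': 0.0402}
d mm [79.7 -0.6 -0.1] rot [ 0.004  0.    -0.   ]
[321.96311933 206.11570154]
```

View pics/w12c.png

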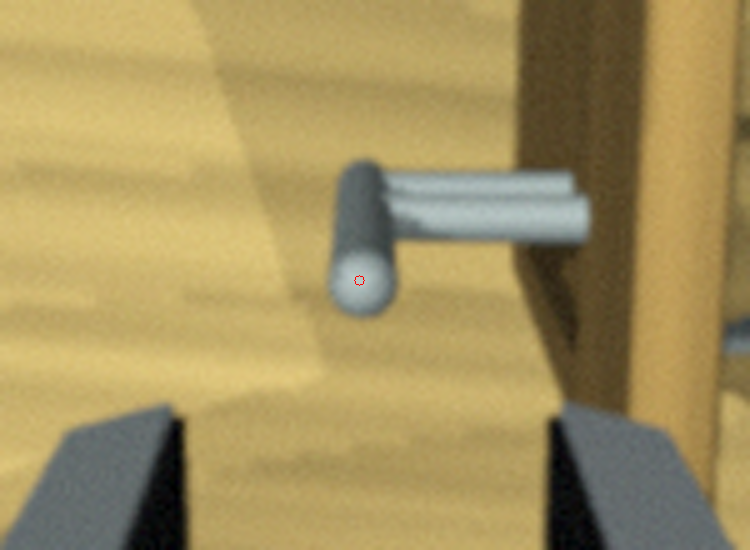

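The bar top at crop (362,283) agrees with the prediction. I descend 134 mm and grip.

Request:
play_rows(deltas=[[[20,0,0,0,0,0,40],[25,0,0,0,0,0,40],[25,0,0,0,0,0,40],[22,0,0,0,0,0,40],[16,0,0,0,0,0,40],[14,0,0,0,0,0,40],[12,0,0,0,0,0,40],[0,0,0,0,0,0,25],[0,0,0,0,0,0,10],[0,0,0,0,0,0,5]]], grip_force=40)

```text
time_s: 25.45
ee_pos: [0.4577, 0.2482, 0.1967]
eef_rot: [-2.8, 1.57, 0.441]
force: [-0.7, 0.5, 1.1]
grip_width: 0.0194
```

Request:
play_rows(deltas=[[[0,0,0,0,0,0,5],[0,0,0,0,0,0,5]]])

```text
time_s: 25.65
ee_pos: [0.4576, 0.2483, 0.1966]
eef_rot: [-2.86, 1.57, 0.38]
force: [0.1, -0.5, 1.9]
grip_width: 0.0113
```

```bash
python3 - <<'E'
from h import *
o=st(); Hn=np.array([.66706,.20591]); M=Rt(o); y=M[:,1]; yaw=np.arctan2(y[1],y[0]); print('yaw',yaw)
for Hc in (Hn,HINGE):
  r=o['ee_pos'][:2]-Hc; print(np.hypot(*r))
  for d in(.06,.03,.01):
    rot=np.array([[np.cos(d),-np.sin(d)],[np.sin(d),np.cos(d)]])
    print(d,(M.T@np.r_[rot@r-r,0]*1e3).round(2))
E
```

```text
{'time_s': 25.65, 'qpos': [0.4268, 0.2413, 1.6165, -0.0001, 1.2827, 1.8988], 'joint_vel': [-0.0007, 0.0001, 0.001, -0.0008, -0.0019, 0.0002], 'tau': [0.0038, -47.6936, -33.6384, 0.0331, -0.1138, -0.0166], 'ee_pos': [0.4576, 0.2483, 0.1966], 'eef_rot': [-2.86, 1.5696, 0.3804], 'force': [0.0714, -0.5019, 1.9072], 'moment': [-0.1138, 0.1524, 0.038], 'grip_width': 0.0113}
yaw -1.4719736101410579
0.2137189631161744
0.06 [-1.000e-02  1.236e+01  3.400e+00]
0.03 [-0.    6.16  1.79]
0.01 [-0.    2.05  0.62]
0.21253790941806994
0.06 [-1.000e-02  1.232e+01  3.300e+00]
0.03 [-0.    6.13  1.74]
0.01 [-0.    2.04  0.6 ]
```

Request:
play_rows(deltas=[[[0,2.05,0.62,-0.01,0,0,5],[0,6.16,1.79,-0.03,0,0,5],[0,10.29,2.88,-0.05,0,0,5],[0,10.29,2.88,-0.05,0,0,5],[0,10.29,2.88,-0.05,0,0,5],[0,10.29,2.88,-0.05,0,0,5],[0,10.29,2.88,-0.05,0,0,5],[0,10.29,2.88,-0.05,0,0,5],[0,10.29,2.88,-0.05,0,0,5],[0,10.29,2.88,-0.05,0,0,5]]])

```text
time_s: 26.65
ee_pos: [0.4599, 0.1546, 0.1966]
eef_rot: [2.911, 1.568, 0.31]
force: [5.5, 2.8, 1.3]
grip_width: 0.011
```

Request:
play_rows(deltas=[[[0,10.29,2.88,-0.05,0,0,5],[0,10.29,2.88,-0.05,0,0,5],[0,10.29,2.88,-0.05,0,0,5],[0,10.29,2.88,-0.05,0,0,5],[0,10.29,2.88,-0.05,0,0,5],[0,10.29,2.88,-0.05,0,0,5],[0,10.29,2.88,-0.05,0,0,5],[0,10.29,2.88,-0.05,0,0,5]]])

```text
time_s: 27.45
ee_pos: [0.4966, 0.0782, 0.1966]
eef_rot: [2.614, 1.568, 0.414]
force: [7.1, 7.3, 1.1]
grip_width: 0.0113
```

```bash
cat >> h.py <<'E'
HN=np.array([.66706,.20591])
def dd():
    o=ctrl.get_obs();M=Rt(o); y=M[:,1]; print('t',o['time_s'],'pos',o['ee_pos'].round(4) if hasattr(o['ee_pos'],'round') else o['ee_pos'],'yaw',np.arctan2(y[1],y[0]).round(4),'F tool',(M.T@np.array(o['force'])).round(1))
    for H in (HN,HINGE):
        r=np.array(o['ee_pos'][:2])-H; p=np.arctan2(-.205,-.061)+PSI
        th=(p-np.arctan2(r[1],r[0])+np.pi)%(2*np.pi)-np.pi; print('th',th.round(4),'r',np.hypot(*r).round(4))
E
python3 - <<'E'
from h import *
dd()
E
```

```text
t 27.45 pos [0.4966 0.0782 0.1966] yaw -0.6293 F tool [ -1.1   1.5 -10.1]
th 0.6578 r 0.213
th 0.6491 r 0.2133
```

Request:
play_rows(deltas=[[[0,10.29,2.4,-0.05,0,0,5],[0,10.29,2.6,-0.05,0,0,5],[0,10.29,2.6,-0.05,0,0,5],[0,10.29,2.88,-0.05,0,0,5],[0,10.29,2.88,-0.05,0,0,5],[0,10.29,2.88,-0.05,0,0,5],[0,10.29,2.88,-0.05,0,0,5],[0,10.29,2.88,-0.05,0,0,5],[0,10.29,2.88,-0.05,0,0,5]]])

```text
time_s: 28.35
ee_pos: [0.5694, 0.0173, 0.1966]
eef_rot: [2.256, 1.569, 0.506]
force: [1.9, 5.9, 4.7]
grip_width: 0.0108
```

```bash
python3 - <<'E'
from h import *
dd()
c=snap('side','s13');i=cv2.imread('pics/s13.png')[70:240,240:430]
cv2.imwrite('pics/s13c.png',cv2.resize(i,None,fx=3.5,fy=3.5,interpolation=cv2.INTER_CUBIC))
E
```

```text
t 28.35 pos [0.5694 0.0173 0.1966] yaw -0.1792 F tool [-4.7  0.8 -6.2]
th 0.2076 r 0.2124
th 0.2004 r 0.2135
```

View pics/s13c.png

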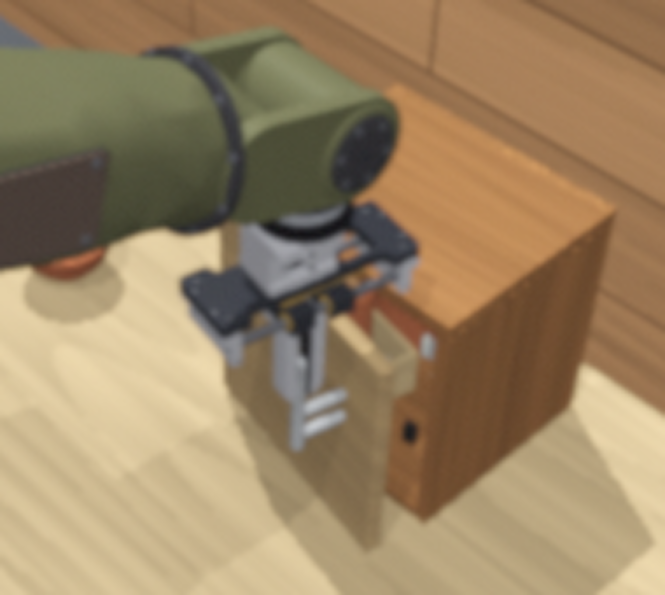

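Request:
play_rows(deltas=[[[0,6.16,1.5,-0.03,0,0,5],[0,6.16,1.6,-0.03,0,0,5],[0,6.16,1.6,-0.03,0,0,5],[0,6.16,1.6,-0.03,0,0,5],[0,4.1,1.1,-0.02,0,0,5],[0,0,0,0,0,0,5],[0,0,0,0,0,0,5]]])

```text
time_s: 29.1
ee_pos: [0.5966, 0.0057, 0.1966]
eef_rot: [1.148, 1.57, -0.464]
force: [-0.0, -2.0, 6.4]
grip_width: 0.0115
```

```bash
python3 - <<'E'
from h import *
dd()
E
```

```text
t 29.1 pos [0.5966 0.0057 0.1966] yaw -0.0418 F tool [-6.4  0.1  2. ]
th 0.0684 r 0.2122
th 0.062 r 0.2135
```

Request:
play_rows(deltas=[[[0,1,0.3,-0.005,0,0,5],[0,1,0.3,-0.005,0,0,5],[0,1,0.3,-0.005,0,0,5],[0,1,0.3,-0.005,0,0,5],[0,1,0.3,-0.005,0,0,5],[0,0,0,0,0,0,5]]])

```text
time_s: 29.7
ee_pos: [0.6015, 0.0041, 0.1966]
eef_rot: [1.157, 1.57, -0.43]
force: [0.3, -1.8, 5.8]
grip_width: 0.0112
```

Request:
play_rows(deltas=[[[0,0.5,0.15,-0.002,0,0,5],[0,0.5,0.15,-0.002,0,0,5],[0,0.5,0.15,-0.002,0,0,5],[0,0.5,0.15,-0.002,0,0,5],[0,0,0,0,0,0,5]]])

```text
time_s: 30.2
ee_pos: [0.6034, 0.0035, 0.1966]
eef_rot: [1.041, 1.57, -0.538]
force: [-0.2, -0.9, 5.0]
grip_width: 0.0114
```

Request:
play_rows(deltas=[[[0,0.5,0.15,-0.002,0,0,5],[0,0.5,0.15,-0.002,0,0,5],[0,0,0,0,0,0,5]]])

```text
time_s: 30.5
ee_pos: [0.6039, 0.0034, 0.1966]
eef_rot: [-0.832, 1.57, -2.408]
force: [-4.7, -2.0, 6.7]
grip_width: 0.0111
```

Request:
play_rows(deltas=[[[0,0.5,0.15,-0.002,0,0,5],[0,0.5,0.15,-0.002,0,0,5],[0,0,0,0,0,0,5]]])

```text
time_s: 30.8
ee_pos: [0.6042, 0.0033, 0.1966]
eef_rot: [-1.584, 1.569, 3.128]
force: [-12.3, 1.0, 8.9]
grip_width: 0.0112
```

Request:
play_rows(deltas=[[[0,0.4,0.1,-0.001,0,0,5],[0,0.3,0.1,-0.001,0,0,5],[0,0,0,0,0,0,5]]])

```text
time_s: 31.1
ee_pos: [0.6044, 0.0032, 0.1966]
eef_rot: [-1.629, 1.567, 3.085]
force: [-17.3, 1.0, 11.2]
grip_width: 0.0112
```

Request:
play_rows(deltas=[[[0,0.3,0.1,-0.001,0,0,5],[0,0,0,0,0,0,5]]])

```text
time_s: 31.3
ee_pos: [0.6045, 0.0032, 0.1966]
eef_rot: [-1.651, 1.567, 3.064]
force: [-19.2, 2.1, 11.6]
grip_width: 0.011
```

Request:
play_rows(deltas=[[[0,0.3,0.1,-0.001,0,0,5],[0,0,0,0,0,0,5]]])

```text
time_s: 31.5
ee_pos: [0.6049, 0.003, 0.1966]
eef_rot: [-1.635, 1.567, 3.081]
force: [-17.2, 1.7, 10.7]
grip_width: 0.0113
```

Request:
play_rows(deltas=[[[0,0.3,0.1,-0.001,0,0,5],[0,0,0,0,0,0,5]]])

```text
time_s: 31.7
ee_pos: [0.6058, 0.0028, 0.1966]
eef_rot: [-1.6, 1.569, 3.117]
force: [-11.0, -0.2, 9.2]
grip_width: 0.011
```

Request:
play_rows(deltas=[[[0,0.4,0.1,-0.001,0,0,5],[0,0.4,0.1,-0.001,0,0,5],[0,0,0,0,0,0,5]]])

```text
time_s: 32.0
ee_pos: [0.6075, 0.0023, 0.1966]
eef_rot: [0.709, 1.57, -0.855]
force: [-1.7, -2.1, 5.9]
grip_width: 0.0113
```

Request:
play_rows(deltas=[[[0,0.4,0.1,-0.001,0,0,5],[0,0.4,0.1,-0.001,0,0,5],[0,0,0,0,0,0,5]]])

```text
time_s: 32.3
ee_pos: [0.6085, 0.0021, 0.1966]
eef_rot: [0.94, 1.57, -0.623]
force: [-1.7, -1.6, 5.3]
grip_width: 0.0111
```

Request:
play_rows(deltas=[[[0,0.4,0.1,-0.001,0,0,5],[0,0,0,0,0,0,5]]])

```text
time_s: 32.5
ee_pos: [0.6087, 0.002, 0.1966]
eef_rot: [0.4, 1.57, -1.161]
force: [-3.1, -1.4, 6.9]
grip_width: 0.0113
```

Request:
play_rows(deltas=[[[0,0.4,0.1,-0.001,0,0,5],[0,0,0,0,0,0,5],[0,0,0,0,0,0,5]]])

```text
time_s: 32.8
ee_pos: [0.6089, 0.002, 0.1966]
eef_rot: [-0.647, 1.57, -2.207]
force: [-4.4, -1.4, 7.2]
grip_width: 0.0112
```

Request:
play_rows(deltas=[[[0,0.5,0.1,-0.001,0,0,5],[0,0.3,0,0,0,0,5],[0,0,0,0,0,0,5],[0,0,0,0,0,0,5]]])

```text
time_s: 33.2
ee_pos: [0.6093, 0.0018, 0.1966]
eef_rot: [-1.269, 1.569, -2.828]
force: [-8.4, -2.6, 8.9]
grip_width: 0.0112
```

Request:
play_rows(deltas=[[[0,-0.7,0,0,0,0,5],[0,0,0,0,0,0,5],[0,0,0,0,0,0,20],[0,0,0,0,0,0,40],[0,0,0,0,0,0,40],[0,0,0,0,0,0,40]]])

```text
time_s: 33.8
ee_pos: [0.6093, 0.0022, 0.1958]
eef_rot: [-1.633, 1.571, 3.091]
force: [0.5, 0.4, 0.4]
grip_width: 0.0386
```

Request:
play_rows(deltas=[[[-8,0,0,0,0,0,40],[-15,0,0,0,0,0,40],[-20,0,0,0,0,0,40],[-20,0,0,0,0,0,40],[-20,0,0,0,0,0,40],[-20,0,0,0,0,0,40],[0,0,0,0,0,0,40],[0,0,0,0,0,0,40],[0,0,0,0,0,0,40]]])

```text
time_s: 34.7
ee_pos: [0.6091, 0.0021, 0.2977]
eef_rot: [-1.609, 1.569, 3.115]
force: [-0.2, 0.5, 0.1]
grip_width: 0.0403
```

```bash
python3 - <<'E'
from h import *
o=st()
c=snap('wrist','w14'); 
print(proj(c,[.609,.0018,.235]))
i=cv2.imread('pics/w14.png')[150:260,260:400]
cv2.imwrite('pics/w14c.png',cv2.resize(i,None,fx=5.5,fy=5.5,interpolation=cv2.INTER_CUBIC))
E
```

```text
{'time_s': 34.7, 'qpos': [-0.0566, 0.3902, 1.1902, -0.0001, 1.563, -0.0676], 'joint_vel': [0.0001, 0.0056, -0.0012, 0.0002, 0.0038, -0.0004], 'tau': [0.0214, -61.2655, -37.9032, 0.0743, 0.0299, -0.0005], 'ee_pos': [0.6091, 0.0021, 0.2977], 'eef_rot': [-1.6087, 1.569, 3.1146], 'force': [-0.2361, 0.5321, 0.1361], 'moment': [-0.0718, 0.1022, 0.0562], 'grip_width': 0.0403}
[[323.55854648 217.09185217]]
```

View pics/w14c.png

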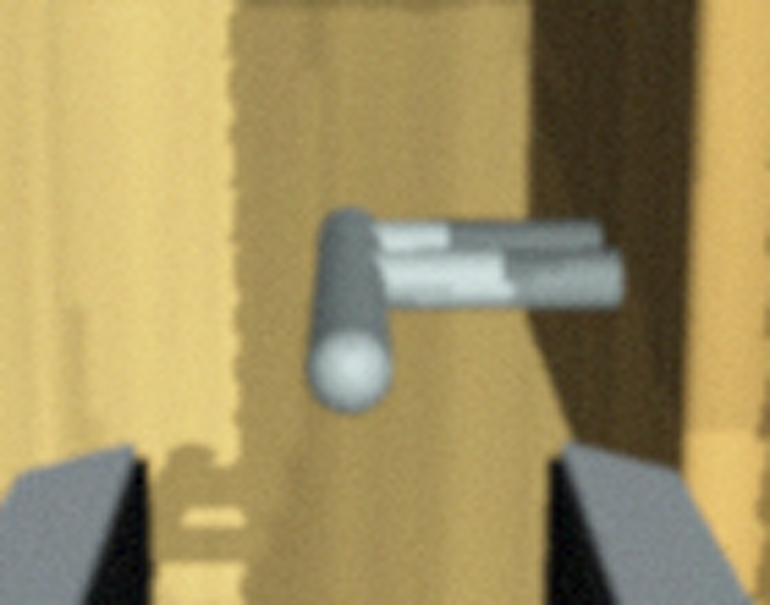

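Request:
play_rows(deltas=[[[-15,0,0,0,0,0,40],[-15,-15,10,0,0,0,40],[0,-25,20,0,0,0,40],[0,-25,25,0,0,0,40],[0,-25,25,0,0,0,40],[0,-25,25,0,0,0,40],[0,-25,25,0,0,0,40],[0,-15,15,0,0,0,40],[0,0,0,0,0,0,40],[0,0,0,0,0,0,40]]])

```text
time_s: 35.75
ee_pos: [0.456, -0.1445, 0.3286]
eef_rot: [-2.393, 1.57, 2.33]
force: [-0.3, 0.1, -0.5]
grip_width: 0.0402
```

```bash
python3 - <<'E'
from h import *
st()
snap('top','t15');snap('side','s15')
a=[cv2.resize(cv2.imread(f'pics/{f}.png')[v:v+140,u:u+140],None,fx=2.8,fy=2.8,interpolation=cv2.INTER_CUBIC) for f,u,v in(('side0',290,85),('s15',290,85))]
cv2.imwrite('pics/cmp.png',np.hstack(a))
for x,y in(('top0','t15'),('side0','s15')):
    d=cv2.absdiff(cv2.imread(f'pics/{x}.png'),cv2.imread(f'pics/{y}.png')).max(2)
    r=(slice(95,200),slice(240,340)) if x=='top0' else (slice(90,225),slice(300,420))
    print(x,(d[r]>40).sum(), np.argwhere(d[r]>40).mean(0) if (d[r]>40).any() else '')
E
```

```text
{'time_s': 35.75, 'qpos': [-0.3835, 0.0707, 1.5095, 0.0002, 1.5618, -0.3937], 'joint_vel': [0.0208, 0.0124, -0.0108, -0.0001, 0.0017, 0.0025], 'tau': [-1.3011, -42.3934, -36.8786, 0.0032, 0.0601, -0.1256], 'ee_pos': [0.456, -0.1445, 0.3286], 'eef_rot': [-2.393, 1.5703, 2.3296], 'force': [-0.2512, 0.0896, -0.4545], 'moment': [-0.0896, 0.0295, 0.0359], 'grip_width': 0.0402}
top0 0 
side0 5567 [51.07921681 36.6978624 ]
```

View pics/cmp.png

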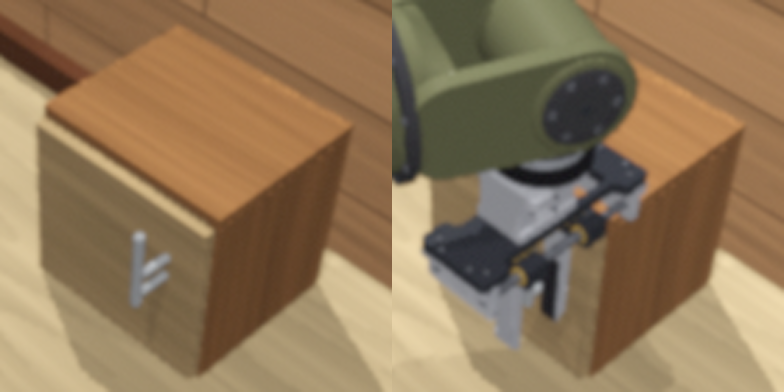

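View pics/t15.png

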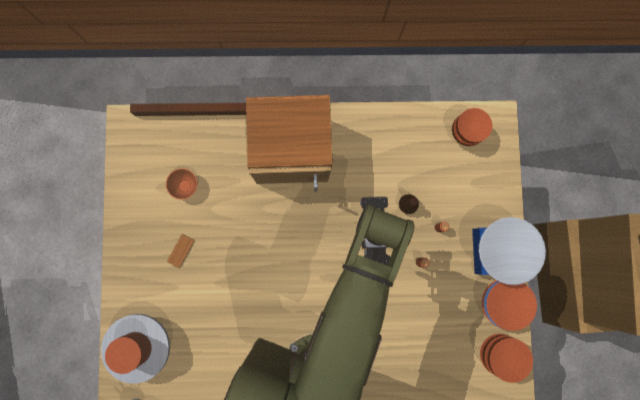

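View pics/s15.png

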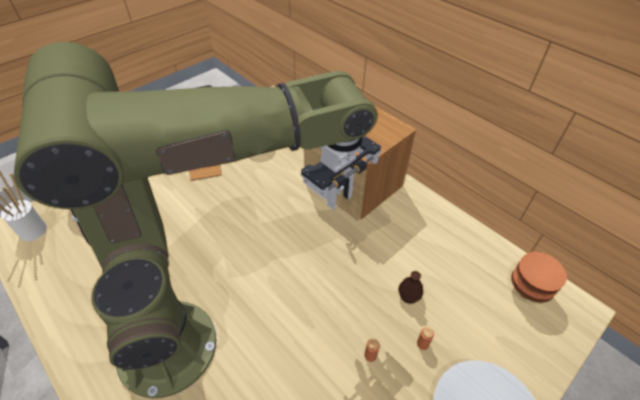

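In the top view, the cupboard region (door and handle) shows no pixel changed from the starting shut picture. The vase, bowl, rib and small jars are where they were. I hand the job in.

```bash
python3 -c "
from h import *
print(hand_in())"
```

```text
the job is handed in; nothing more can be done
None
```

The job is handed in at about 36 s on the robot's clock. I pulled the door open to about 1.5 rad, stood the largest jar upright in the door rack, and pushed the door shut slowly by its handle.

- **Catch:** The push force rose to about 19 N, then dropped to about 2 N as the roller gave way. I ended with about 8 N against the stop and then let go.
- **Door home:** The handle bar is back where it was at the start (x ≈ 0.609). The cupboard area in the top camera shows no changed pixels against the starting picture.
- **Other pottery:** The vase, bowl, rib and small jars look unmoved in the last pictures.
- **Not confirmed:** I saw the jar upright in the rack after I let go of it with the door still open. With the door shut it can't be seen.
- **Camera disagreement:** The cameras differed by up to about 4 mm in y on the cupboard and handle. I used the wrist camera, which matched the fingertips, and the grasps and placing came out as it predicted.

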